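Screw a camera elbow to its mark and drift out its coupling sleeve

ROBOT

A 7-joint arm with a two-finger parallel gripper is mounted at the origin on the work surface. World frame = base frame: x ahead of the robot, y to its left, z up, the work surface at z = 0. Lengths are in m, angles in rad, forces in N, time in s.
With the tool pointing down it reaches from about 0.4 to 0.85 m from the base axis. Payload 10.4 kg.
Tool frame: the origin (TCP) lies at the very end of the fingers, on their centre line; the grasp point (between the pads) lies r.hold_point_z behind it (r.hold_point_z is the distance from the TCP to the grasp point, in m); z points along the fingers, y is the direction in which the jaws open and shut (so a half turn about z gives the same grasp; the last joint's range is limited). The gripper opens to 87 mm and grips with 3 to 60 N. Pads are 19 mm wide; open, the fingers measure 117 mm over their backs; the gripper's body (75 mm by 190 mm) begins 51 mm behind the grasp point.
Start: joints at [-0.023, 0.332, -0.065, 1.46, 0.022, 1.35, -0.088], TCP at [0.625, 0, 0.223] pointing down, gripper open.
Joint ranges: [-2.6, 2.6], [-0.5, 2.12], [-1.47, 1.34], [0.16, 2.42], [-1.27, 4.41], [0.06, 2.06], [-2.6, 2.6]. Speed limits (rad/s): [2.22, 2.22, 2.79, 2.79, 3.14, 3.14, 3.14].

INTERFACE

Orientations are given as a unit quaternion [x, y, z, w].
In Python, from bench import r gives the robot as it stands.
- The arm moves only by the tool send_rows, never from a script. Its argument "commands" is a list of rows, each a list of 7 numbers: the shift along the world's x, y, z normalised to -1 to 1, where 1 is 0.03 m, then the turn, a rotation vector about the world's x, y, z normalised to -1 to 1, where 1 is 5 degrees, then the gripper command: -1 is fully open, 1 is shut, values between are in proportion. In form: [[tx, ty, tz, ax, ay, az, jaw], ...]. A call has 1 to 10 rows; each row shifts and turns the pose as measured when the row begins; what a row does not reach is not made up. A row lasts 1/12 s, in which the tool goes at most 41.7 mm and 7.16 degrees, less where a joint would pass 70% of its speed; a pose out of reach is approached as far as the arm can. A call with a number of a shift or a turn outside -1 to 1 is refused whole. A call with a gripper value outside its range is refused whole. The fingers move at their own pace and stop on an object; "grip_force" is the grip in N (left out, the last holds). Time passes only in rows, so rows that do not move let the fingers close. It gives the time, the measured TCP pose, the force and the opening at its end, in the units of the state.
- r.read_state(): the state, without advancing time (a new reading comes with each control period).
- r.camera(name): name is "scene" or "side" or "wrist"; returns the picture (480x640x3 uint8, blue, green, red); there is no depth.
- r.calibration(name): a dict with "K" (3x3 intrinsics, pixels), "dist" ([k1, k2, p1, p2, k3] as OpenCV has them; the pictures are not rectified), "R" (3x3) and "t" (3): a world point X has camera coordinates R X + t; the wrist camera has in their place "mount" (4x4, takes a point from camera to tool coordinates, whose origin is the TCP and whose axes are the flange's). Camera axes: x right, y down, z forward; pixel columns grow to the right and rows downward; lengths in m; the calibration is good to about 2 mm. A picture is of the moment at which its call begins: read the wrist's pose just before it. calibration takes no time and is no camera call.
- r.close_job(): hands the job in, once; it reports no verdict.
The state is a dict: "time": time; "joint_positions": joint angles; "joint_vel": joint speeds; "joint_torque": joint torques, N m; "ee_pos": TCP position; "eef_rot": TCP orientation; "ft_force": force on the tool from outside, world axes, zero at the start; "torque": the same for the moment, N m; "width": finger opening in m.
Only numpy, scipy, OpenCV 4.12 (cv2) and the standard library are available. Lean on these libraries where they do the work, as an engineer would, in place of code of your own. Each camera call takes 0.05 s, during which the arm holds its last target.

TASK

The angled camera adapter has only been started on the leaning threaded port of the microscope head: screw it on, clockwise seen from above, until its outlet points at the yellow mark on the ring below it, then let go of it; leave that ring as it is set. Then, with the adapter still pointing at the mark, use the red-handled steel drift to push the brass sleeve through the adapter from the back until it stands out of the outlet as far as it will go. Draw the drift out again, lay it back across both saddles of its blue rack, and do not disturb the slide box, the eyepiece or the oil bottle.

Things in the scene. Friction and masses are not known exactly. Their poses are not given: they have to be found in the camera images.
- head: White microscope head (150 x 105 x 60 mm, its top 96 mm above the table) in a steel cradle (180 x 140 mm plate), fixed to the table. Origin: under the centre of the plate. Its z is up. Two black eyepiece tubes point away on its +x side. The black port leans 30 degrees from vertical towards the head's own -x; its axis starts at (-20, 0, 100) mm in the head's frame and runs along (-0.5, 0, 0.866).
- adapter (a joint): Turn of the adapter on the thread, rad: 0 when the outlet points along the head's own +y, growing as it is turned clockwise seen from above along the port (screwing on). It sinks 6 mm along the port per turn; at 0 the bore crosses the port axis 64 mm up along it from its start. Limits -3.0 and 0.9. It needs about 0.25 N m to turn and stays where it is left.
- ring (a joint): Setting of the grey index ring (52 mm diameter, 10 mm thick) that carries the yellow mark, same zero and same sense as the adapter's turn, so the outlet points at the mark when both joints read the same. It is clamped stiff (2 N m); leave it.
- mark (a point): Outer end part of the yellow mark, a 6 mm wide pointer on the index ring, 40 mm out from the port's axis. x: outwards from the port's axis through the mark, z: along the port, upwards.
- outlet (a point): Centre of the outlet mouth of the adapter, 32 mm from the port's axis. The outlet is the end with the black collar (37 mm across) and a yellow line on top. x: out of the outlet along the bore, z: along the port, upwards. Below the adapter's run is a round skirt (40 mm diameter) over the thread. The adapter's run is a dark steel tube, 30 mm outside, 64 mm long, with a straight bore of 20 mm right through.
- back (a point): Centre of the open back mouth of the bore (20 mm), opposite the outlet, 32 mm from the port's axis; same axes as the outlet. The rear end of the sleeve lies 35 mm inside.
- grip (a point): Centre of the aluminium square grip block on top of the adapter, for turning it: 30 x 30 mm with flat sides square to x and y (x: the outlet's direction), on the port's axis, from 14 mm to 48 mm above the bore's axis along the port (this point 38 mm above it). The black collar with its line reaches 20 mm above the bore's axis. z: along the port, upwards.
- sleeve (a joint): How far the brass sleeve (19 mm diameter, 28 mm long) stands out of its start in the bore, m: 0 at the start, its nose about level with the outlet's mouth (1 mm inside), 0.018 at its stop. It is a press fit: moves with about 5 N and stays put.
- sleeve_nose (a point): Centre of the outer end face of the brass sleeve. x: out of the outlet.
- drift: Drift: straight double-ended steel rod, 11 mm diameter, 200 mm long, along its own x, with a red square grip, 16 x 16 mm and 50 mm long, in the middle; 0.12 kg, the same from both ends. Origin: its centre, on its axis. It starts lying in the rack.
- rack: Blue drift rack (170 x 70 mm base), fixed to the table, with two V saddles 65 mm either side of its centre along its own x (each 14 mm thick, V open upwards, 45 degree faces, cheek tops about 52 mm above the table). Origin: under its centre.
- rack_seat (a point): Where the drift's centre rests when it lies in both saddles, 36 mm above the table; x along the rack. Nothing stands between the saddles above 8 mm.
- slidebox: Green slide box, 100 x 75 x 36 mm, loose; origin under its centre. Bystander.
- eyepiece: Black eyepiece standing on the table, 38 mm diameter, 50 mm tall, loose; origin under its centre. Bystander.
- oil: Amber oil bottle, 34 mm diameter, 68 mm tall, loose; origin under its centre. Bystander.
Mind the look-alikes: they are no part of the job. There is more than one size of the drift; the job needs the smaller.

How it is judged:
By the outcome, as a careful person would: the job done as asked, in the order asked, and still so for the second after the job is handed in, with the robot touching nothing.
It also fails if it takes over 72 s, if anything falls off the work surface, if the arm or the gripper's body presses on something with over 40 N, if the wrist force passes 120 N, or if a joint passes its speed limit or range.

## Working session

There is one attempt and no reset: what is moved stays moved. The work goes in short steps, Python scripts to look and compute and a tool call to move; the robot and the scene stay as the last step left them, time stands still between calls to the robot, and variables do not carry over. Pictures are saved under pics/ and viewed, and the job is handed in when it is done.

Besides the shell and the picture viewer there is one more tool, called after ">>>" as name(argument=value, ...) on one line, values as JSON. send_rows: Moves the arm, as the interface text tells. Scaled input: -1 to 1 covers 0.03 m each way for a shift and 5 degrees each way for a turn. Its arguments: {"type":"object","properties":{"commands":{"type":"array"},"grip_force":{"type":"number"}},"required":["commands"]}

```bash
ls; mkdir -p pics
python3 - <<'E'
from bench import r
import cv2,numpy as np
s=r.read_state();print({k:np.round(v,3).tolist() for k,v in s.items()},r.hold_point_z)
for n in ["scene","side","wrist"]:
    cv2.imwrite(f"pics/{n}0.png",r.camera(n)); c=r.calibration(n); print(n,{k:np.round(v,4).tolist() for k,v in c.items()})
E
```

```text
pics
{'time': 0.0, 'joint_positions': [-0.023, 0.333, -0.065, 1.461, 0.022, 1.35, -0.089], 'joint_vel': [0.001, -0.0, 0.001, -0.0, -0.0, 0.0, 0.001], 'joint_torque': [-0.0, -62.325, 0.024, -38.989, -0.061, 0.04, 0.0], 'ee_pos': [0.625, 0.0, 0.222], 'eef_rot': [0.707, 0.707, -0.001, -0.001], 'ft_force': [0.264, 0.373, -0.266], 'torque': [0.013, 0.053, -0.012], 'width': 0.087} 0.0187
scene {'K': [[489.4513, 0.0, 324.984], [0.0, 489.4513, 237.71], [0.0, 0.0, 1.0]], 'dist': [-0.0725, 0.0, 0.0, 0.0, 0.0], 'R': [[0.5812, 0.8135, -0.0185], [0.4405, -0.3337, -0.8334], [-0.6842, 0.4762, -0.5523]], 't': [-0.2512, -0.1579, 1.5106]}
side {'K': [[458.0493, 0.0, 326.1034], [0.0, 458.0493, 237.3064], [0.0, 0.0, 1.0]], 'dist': [-0.0855, 0.0, 0.0, 0.0, 0.0], 'R': [[-0.9981, -0.0571, -0.0215], [-0.0158, 0.5813, -0.8135], [0.059, -0.8117, -0.5811]], 't': [0.5249, 0.1695, 0.9177]}
wrist {'K': [[394.8846, 0.0, 321.1051], [0.0, 394.8846, 241.5401], [0.0, 0.0, 1.0]], 'dist': [-0.0379, 0.0, 0.0, 0.0, 0.0], 'mount': [[-0.0001, -0.958, -0.2867, 0.079], [1.0, -0.0004, 0.0012, 0.0007], [-0.0013, -0.2867, 0.958, -0.1615], [0.0, 0.0, 0.0, 1.0]]}
```

View pics/scene0.png

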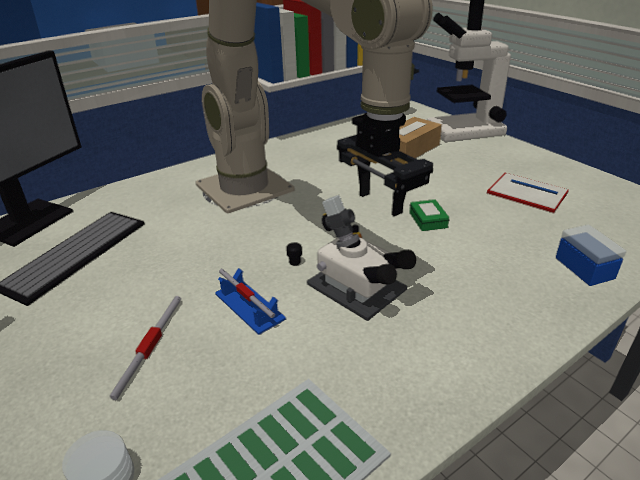

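View pics/side0.png

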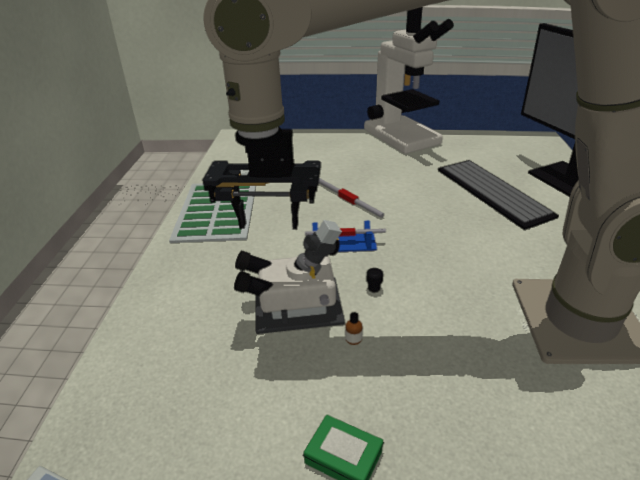

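View pics/wrist0.png

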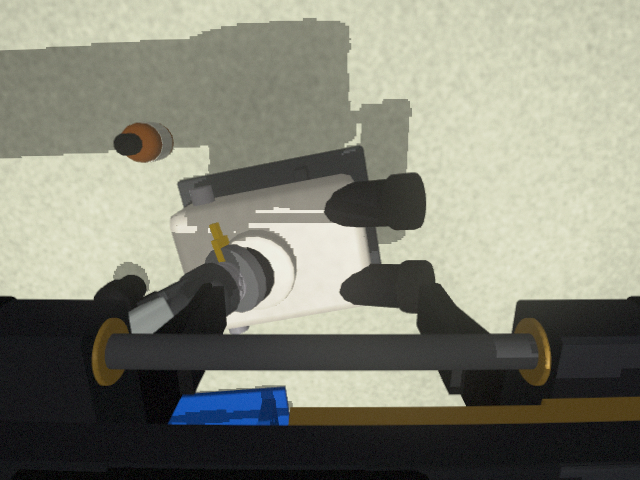

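```bash
cat > h.py <<'E'
import numpy as np,cv2
from bench import r
from scipy.spatial.transform import Rotation as Ro
def cam(n,st=None):
    c=r.calibration(n);K=np.array(c['K']);d=np.array(c['dist'])
    if n=='wrist':
        st=st or r.read_state();T=np.eye(4);T[:3,:3]=Ro.from_quat(st['eef_rot']).as_matrix();T[:3,3]=st['ee_pos']
        W=T@np.array(c['mount']);R=W[:3,:3].T;t=-R@W[:3,3]
    else:R=np.array(c['R']);t=np.array(c['t'])
    return K,d,R,t
def ray(C,px):
    K,d,R,t=C;p=cv2.undistortPoints(np.array(px,float).reshape(-1,1,2),K,d).reshape(-1,2)
    v=np.c_[p,np.ones(len(p))]@R;return -R.T@t,v/np.linalg.norm(v,axis=1,keepdims=True)
def plane(C,px,z):
    o,v=ray(C,px);return o+v*((z-o[2])/v[:,2])[:,None]
def tri(obs):
    A=np.zeros((3,3));b=np.zeros(3)
    for C,px in obs:
        o,v=ray(C,[px]);P=np.eye(3)-np.outer(v[0],v[0]);A+=P;b+=P@o
    X=np.linalg.solve(A,b);return X,[np.linalg.norm((np.eye(3)-np.outer(ray(C,[px])[1][0],ray(C,[px])[1][0]))@(X-ray(C,[px])[0])) for C,px in obs]
def proj(C,X):
    K,d,R,t=C;return cv2.projectPoints(np.array(X,float).reshape(-1,3),cv2.Rodrigues(R)[0],t,K,d)[0].reshape(-1,2)
def crop(im,x0,y0,x1,y1,f,name):
    cv2.imwrite(name,cv2.resize(im[y0:y1,x0:x1],None,fx=f,fy=f,interpolation=cv2.INTER_CUBIC))
E
python3 - <<'E'
from h import *
a=cv2.imread('pics/scene0.png');b=cv2.imread('pics/side0.png')
crop(a,200,170,440,350,3.3,'pics/s1.png');crop(b,220,200,400,345,4.4,'pics/d1.png')
C=cam('scene')
print(plane(C,[(307,283),(370,317),(408,285)],0.0),plane(C,[(217,292),(263,330),(285,318)],0))
print(plane(C,[(244,285)],0.036),plane(cam('side'),[(256,333),(343,323),(375,293)],0))
E
```

```text
[[ 5.11117775e-01 -1.06535686e-01 -1.11022302e-16]
 [ 6.83010468e-01 -6.43994425e-02 -1.11022302e-16]
 [ 6.53698947e-01  7.11653124e-02 -1.11022302e-16]] [[ 4.17270528e-01 -2.85938033e-01 -1.11022302e-16]
 [ 5.83601272e-01 -2.62271515e-01  0.00000000e+00]
 [ 5.79968508e-01 -2.07706250e-01  0.00000000e+00]]
[[ 0.47358584 -0.2430399   0.036     ]] [[ 0.6632455   0.05589747  0.        ]
 [ 0.49019486  0.02165714  0.        ]
 [ 0.42273791 -0.07049889  0.        ]]
```

View pics/s1.png

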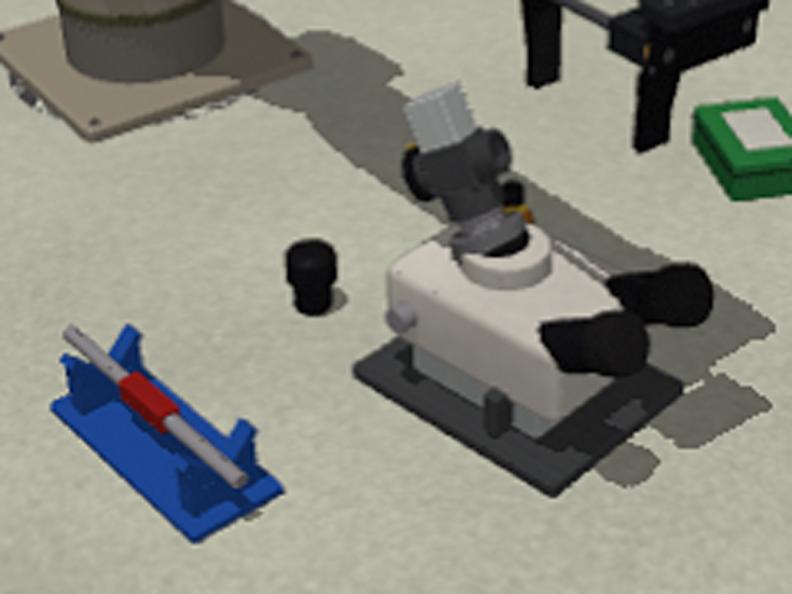

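View pics/d1.png

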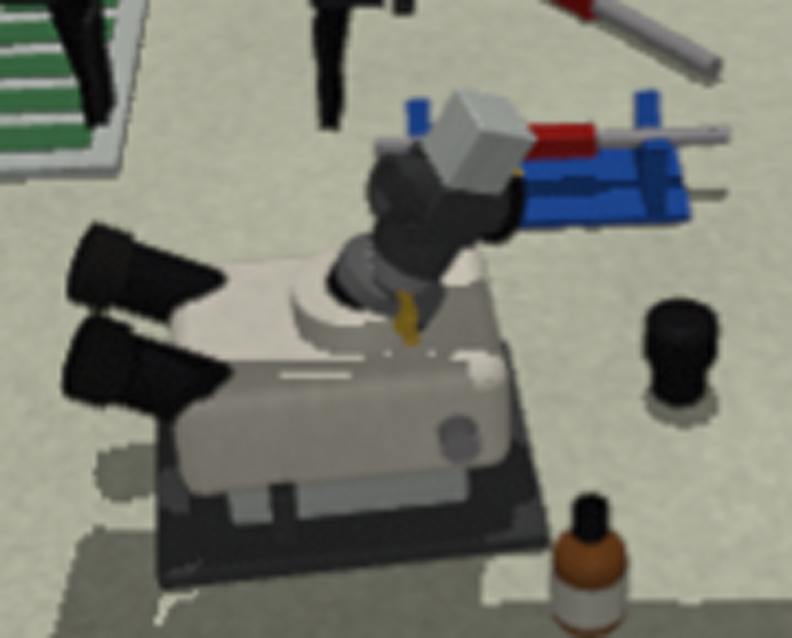

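>>> send_rows(commands=[[-0.4,0.4,0.95,0,0,0,-1],[-0.4,0.4,0.95,0,0,0,-1],[-0.4,0.4,0.95,0,0,0,-1],[-0.4,0.4,0.95,0,0,0,-1],[-0.4,0.4,0.95,0,0,0,-1],[0,0,0,0,0,0,-1]])

```text
time: 0.65
ee_pos: [0.5588, 0.0607, 0.3653]
eef_rot: [0.708, 0.706, -0.004, -0.004]
ft_force: [0.5, 0.1, 0.6]
width: 0.0872
```

Run:
```python
from h import *
import json
s=r.read_state();print(np.round(s['joint_positions'],3),s['ee_pos'],s['time'])
json.dump({k:np.array(v).tolist() for k,v in s.items()},open('st1.json','w'))
cv2.imwrite('pics/w1.png',r.camera('wrist'));cv2.imwrite('pics/sc1.png',r.camera('scene'));cv2.imwrite('pics/sd1.png',r.camera('side'))
```

```text
[-0.1    0.171 -0.104  1.365  0.017  1.617 -0.205] [0.55883829 0.06066231 0.36526554] 0.65
```

View pics/w1.png

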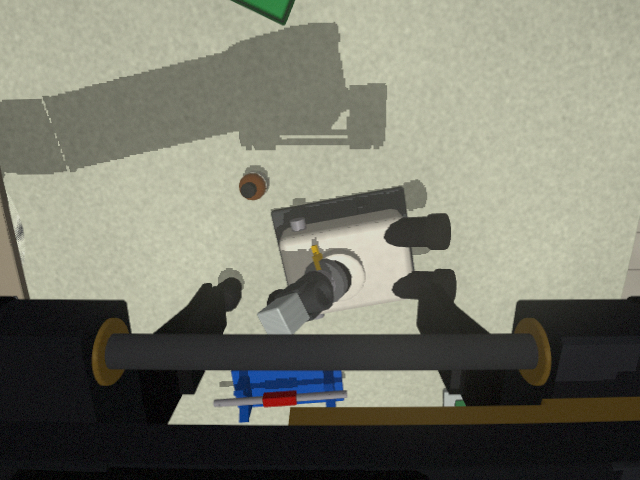

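Run:
```python
from h import *
crop(cv2.imread('pics/w1.png'),230,170,430,340,4,'pics/w1c.png')
crop(cv2.imread('pics/sd1.png'),270,210,370,290,8,'pics/d2.png');crop(cv2.imread('pics/sc1.png'),300,180,400,260,8,'pics/s2.png')
```

```text
(no output)
```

View pics/w1c.png

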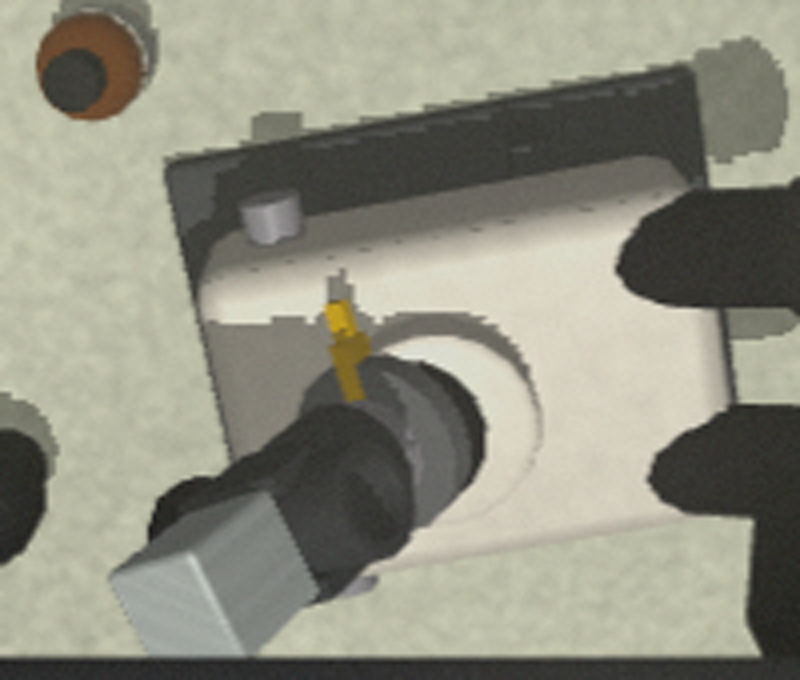

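View pics/d2.png

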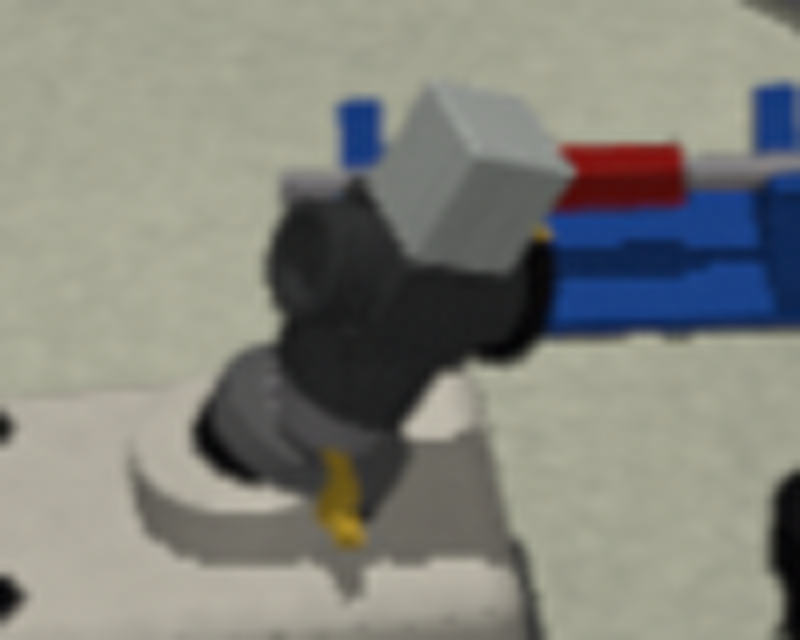

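View pics/s2.png

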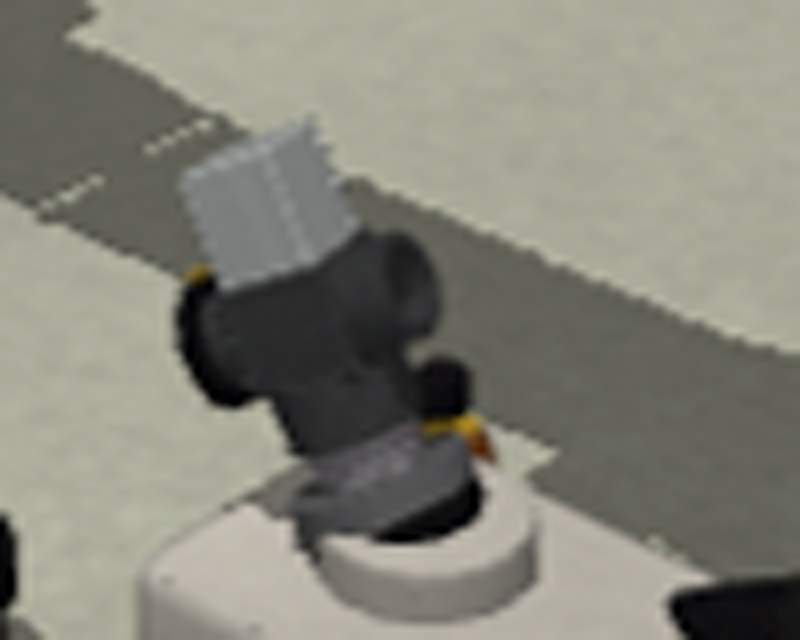

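```bash
cat >> h.py <<'E'
import json
def st(f): return json.load(open(f))
E
python3 - <<'E'
from h import *
C=cam('wrist',st('st1.json'));S=cam('scene');D=cam('side')
px=[(271.3,209.5),(402.5,186.8),(288,285)]
for z in(0,.012):
  P=plane(C,px,z);print(z,P[:,:2].round(4).tolist(),np.linalg.norm(P[1]-P[0]),np.degrees(np.arctan2(*(P[1]-P[0])[1::-1])),np.degrees(np.arctan2(*(P[0]-P[2])[1::-1]))-90)
print(plane(S,[(307,282),(368.2,320),(407.6,286.7)],0.0),plane(D,[(255.9,333.6),(344.5,323.9)],0))
# mark tip: wrist yellow blob end, side
for n,f in(('w','pics/w1.png'),('d','pics/sd1.png'),('s','pics/sc1.png')):
  im=cv2.imread(f);h=cv2.cvtColor(im,cv2.COLOR_BGR2HSV);m=cv2.inRange(h,(18,150,60),(32,255,255))
  nn,l,stt,c=cv2.connectedComponentsWithStats(m)
  for i in range(1,nn):
    if stt[i,4]>4:print(n,stt[i].tolist(),c[i].round(1))
E
```

```text
0 [[0.4882, 0.0272], [0.665, 0.0581], [0.508, -0.0839]] 0.17948691504662936 9.928702280250889 10.12277047678279
0.012 [[0.4899, 0.0297], [0.6626, 0.06], [0.5092, -0.0788]] 0.175397594383498 9.928702280250892 10.122770476782804
[[ 0.50810681 -0.10451969  0.        ]
 [ 0.68772087 -0.0731468   0.        ]
 [ 0.65755191  0.06628173  0.        ]] [[0.66315969 0.05750299 0.        ]
 [0.48708279 0.0240541  0.        ]]
w [311, 245, 11, 25, 141] [316.3 256.3]
w [92, 318, 37, 68, 1132] [105.4 351.8]
w [520, 324, 31, 62, 718] [539.9 363.2]
w [289, 397, 351, 28, 6285] [478.9 413.2]
d [405, 74, 5, 11, 43] [406.6  79.2]
d [235, 114, 64, 7, 221] [262.5 116.3]
d [310, 267, 5, 11, 39] [312.2 272.3]
s [358, 1, 12, 26, 243] [362.4  14.2]
s [358, 34, 4, 18, 69] [359.4  42.1]
s [352, 62, 33, 11, 98] [366.1  67.2]
s [401, 69, 6, 1, 6] [403.5  69. ]
s [356, 70, 5, 8, 12] [357.2  73.5]
s [463, 70, 5, 8, 29] [464.6  73.2]
s [353, 232, 7, 3, 11] [356.5 232.8]
```

```bash
cat >> h.py <<'E'
HC=np.array([.587,-.025,0]);YAW=np.radians(10.1)
def H(p): return HC+np.atleast_2d(p)@Ro.from_euler('z',YAW).as_matrix().T
AX=np.array([-.5,0,.8660254]);P0=np.array([-.02,0,.1])
def fr(th): # adapter axes in head frame: x out, y, z
    x=np.cos(th)*np.array([0,1,0])+np.sin(th)*np.array([.8660254,0,.5]);return np.c_[x,np.cross(AX,x),AX]
def AD(th,p): # adapter point (origin bore crossing) -> world
    o=P0+AX*(.064-.006*th/(2*np.pi));return H(o+np.atleast_2d(p)@fr(th).T)
def ov(im,C,th,mk=None,zr=None):
    im=im.copy()
    b=np.array([[x,y,z] for z in(.014,.048) for x,y in((-.015,-.015),(.015,-.015),(.015,.015),(-.015,.015))])
    q=proj(C,AD(th,b))*16
    for i in range(4):
        for a,c in((i,(i+1)%4),(i+4,(i+1)%4+4),(i,i+4)):
            cv2.line(im,tuple(int(v) for v in q[a]),tuple(int(v) for v in q[c]),(255,0,255),1,cv2.LINE_AA,4)
    pl=H([[-.09,-.07,0],[.09,-.07,0],[.09,.07,0],[-.09,.07,0]])
    cv2.polylines(im,[(proj(C,pl)*16).astype(int)],True,(0,255,0),1,cv2.LINE_AA,4)
    a=np.linspace(0,6.3,40);c=np.c_[0*a+.032,.0185*np.cos(a),.0185*np.sin(a)]
    cv2.polylines(im,[(proj(C,AD(th,c))*16).astype(int)],True,(255,255,0),1,cv2.LINE_AA,4)
    c=np.c_[0*a-.032,.015*np.cos(a),.015*np.sin(a)]
    cv2.polylines(im,[(proj(C,AD(th,c))*16).astype(int)],True,(0,255,255),1,cv2.LINE_AA,4)
    if mk is not None:
        x=fr(mk)[:,0];y=fr(mk)[:,1]
        L=H([P0+AX*zr+x*d for d in(.026,.043)]);L=proj(C,L)
        cv2.line(im,*[tuple(int(v*16) for v in p) for p in L],(255,0,0),1,cv2.LINE_AA,4)
    return im
E
python3 - <<'E'
from h import *
V=[('w',cam('wrist',st('st1.json')),'pics/w1.png',(230,170,430,340,4)),('d',cam('side'),'pics/sd1.png',(270,210,370,290,8)),('s',cam('scene'),'pics/sc1.png',(300,180,400,260,8))]
# mark tip triangulate wrist/side/scene: approximate blob far ends
print(tri([(V[0][1],(314.5,246)),(V[1][1],(313.8,277.5))]))
X,e=tri([(V[0][1],(316.3,256.3)),(V[1][1],(312.2,272.3))]);print(X,e)
Rz=Ro.from_euler('z',YAW).as_matrix()
for p in((X),tri([(V[0][1],(314.5,246)),(V[1][1],(313.8,277.5))])[0]):
  h=Rz.T@(p-HC)-P0;l=h@AX;q=h-l*AX;print('mark axial',l,'rad',np.linalg.norm(q),'theta',np.arctan2(q@[.866,0,.5],q[1]))
for n,C,f,c in V:
  crop(ov(cv2.imread(f),C,-2.1,0,.03),*c,f'pics/ov_{n}.png')
E
```

```text
(array([0.54823901, 0.00878231, 0.10872726]), [np.float64(0.0015284606354121894), np.float64(0.001528460635412062)])
[ 0.55112972 -0.00158784  0.11316502] [np.float64(0.0006522023336416845), np.float64(0.0006522023336420242)]
mark axial 0.01700559059041025 rad 0.02950570442758825 theta -0.10609148906361705
mark axial 0.013676041684091604 rad 0.040538242460423604 theta -0.15436702864114163
```

View pics/ov_w.png

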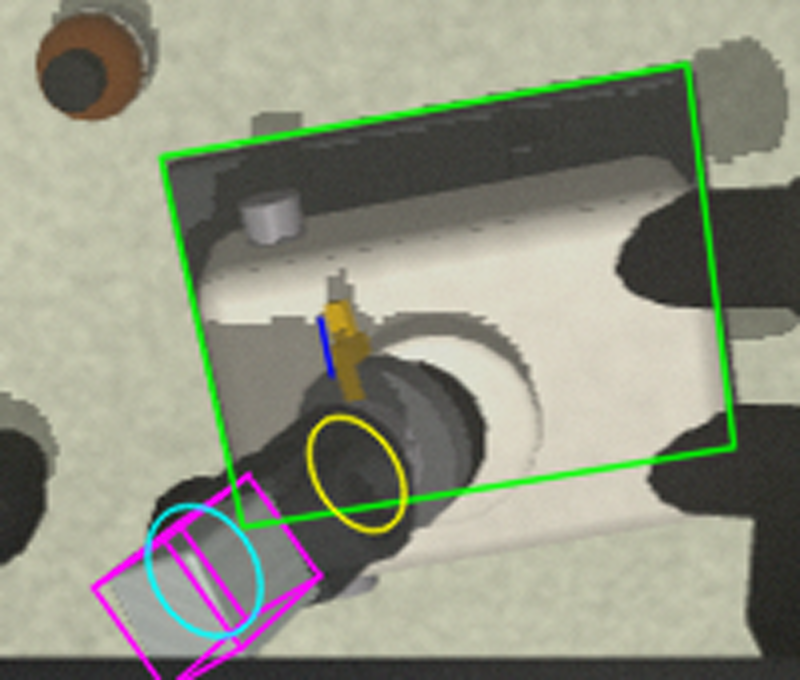

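View pics/ov_d.png

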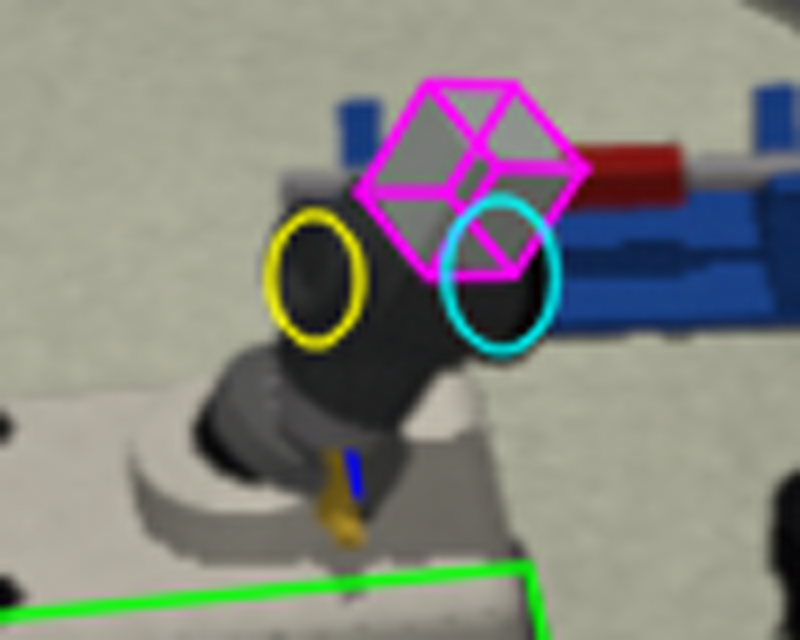

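View pics/ov_s.png

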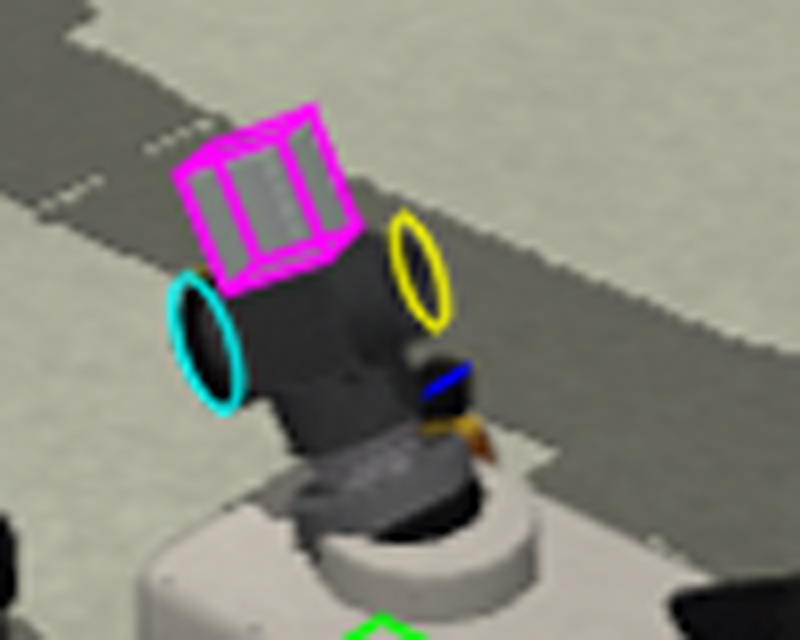

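```bash
cat > fit.py <<'E'
from h import *
import h
from scipy.optimize import least_squares
V={'w':(cam('wrist',st('st1.json')),(230,170,4)),'d':(cam('side'),(270,210,8)),'s':(cam('scene'),(300,180,8))}
ob={'d':[(440,82),(530,103),(572,172),(478,155),(415,262),(372,185),(505,270)],
'w':[(112,577),(192,553),(245,658),(268,490),(318,590)],
's':[(182,178),(315,118),(360,228),(222,285)]}
b=np.array([[x,y,z] for z in(.014,.048) for x,y in((-.015,-.015),(.015,-.015),(.015,.015),(-.015,.015))])
def run(th0):
    def f(p,full=False):
        h.HC=np.array([p[0],p[1],p[3]]);R=[]
        for k,(C,(x,y,s)) in V.items():
            q=(proj(C,AD(p[2],b))-[x,y])*s
            for o in ob[k]:
                d=(q-o)/s;R.append(d[np.argmin((d**2).sum(1))])
        R=np.array(R);return R if full else R.ravel()
    o=least_squares(f,[.587,-.025,th0,0],loss='soft_l1');return o,f(o.x,True)
for t in(-2.5,-2.4,-2.3,-2.2,-2.1,-2.0):
    o,R=run(t);print(t,o.cost.round(2),o.x.round(4))
print(R.round(1).tolist())
E
python3 fit.py
```

```text
-2.5 14.49 [ 5.8810e-01 -2.6500e-02 -1.8852e+00 -1.2000e-03]
-2.4 14.49 [ 5.8810e-01 -2.6500e-02 -1.8852e+00 -1.2000e-03]
-2.3 14.49 [ 5.8810e-01 -2.6500e-02 -1.8852e+00 -1.2000e-03]
-2.2 14.49 [ 5.8810e-01 -2.6500e-02 -1.8852e+00 -1.2000e-03]
-2.1 14.49 [ 5.8810e-01 -2.6500e-02 -1.8852e+00 -1.2000e-03]
-2.0 14.49 [ 5.8810e-01 -2.6500e-02 -1.8852e+00 -1.2000e-03]
[[-3.2, -0.9], [-1.7, -0.9], [-0.4, 1.6], [-0.1, -1.4], [0.8, 0.5], [-2.1, -1.0], [-1.0, -1.1], [0.0, 0.2], [-0.8, -0.0], [-1.6, 0.3], [-2.0, -0.4], [-0.3, 1.3], [-1.9, -0.1], [-0.4, -0.4], [-0.2, 0.6], [-0.9, 1.4]]
```

```bash
sed -i 's/^HC=.*;YAW/HC=np.array([.588,-.0262,-.001]);YAW/' h.py
python3 - <<'E'
from h import *
V=[('w',cam('wrist',st('st1.json')),'pics/w1.png',(230,170,430,340,4)),('d',cam('side'),'pics/sd1.png',(270,210,370,290,8)),('s',cam('scene'),'pics/sc1.png',(300,180,400,260,8))]
ims=[]
for th in(-1.885,-2.3):
 for n,C,f,c in V[:2]:
  crop(ov(cv2.imread(f),C,th,-.13,.015),*c,'pics/t.png');ims.append(cv2.resize(cv2.imread('pics/t.png'),(400,300)))
cv2.imwrite('pics/mos.png',np.vstack([np.hstack(ims[:2]),np.hstack(ims[2:])]))
E
```

```text
(no output)
```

View pics/mos.png

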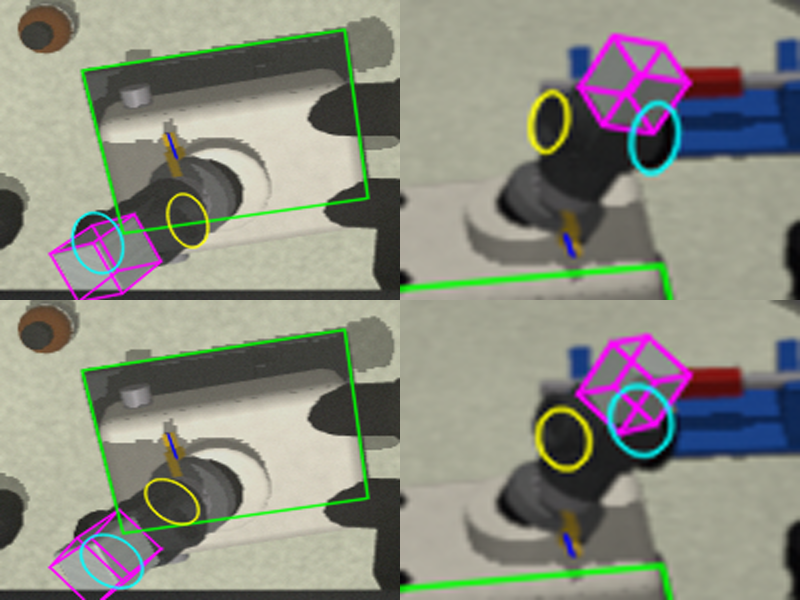

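```bash
cat >> h.py <<'E'
def plan(Rt,pt,n=None):
    s=r.read_state();R0=Ro.from_quat(s['eef_rot']);v=(Ro.from_matrix(Rt)*R0.inv()).as_rotvec();d=np.array(pt)-s['ee_pos']
    a=np.degrees(v)/5;t=d/.03;n0=max(abs(a).max(),abs(t).max());print('total shift units',t.round(3),'turn units',a.round(3),'min rows',n0)
    n=n or int(np.ceil(n0/.98));print('rows',n,'per row',(t/n).round(3).tolist(),(a/n).round(3).tolist(), 'j',np.round(s['joint_positions'],2),'t',s['time'])
RZ=Ro.from_euler('z',YAW).as_matrix()
def toolA(th): # tool x along outlet, z down the port
    f=RZ@fr(th);return np.c_[f[:,0],-f[:,1],-f[:,2]]
E
python3 - <<'E'
from h import *
th=-1.9
print(AD(th,[0,0,.038]),toolA(th))
plan(toolA(th),AD(th,[0,0,.095])[0])
E
```

```text
[[ 0.51720715 -0.03881013  0.18890588]] [[-0.75012573 -0.44158777  0.49225159]
 [-0.46199613  0.88253679  0.08768336]
 [-0.47315004 -0.16164478 -0.8660254 ]]
total shift units [-2.334 -3.367 -4.009] turn units [-5.244 -4.764 23.294] min rows 23.293586334596284
rows 24 per row [-0.097, -0.14, -0.167] [-0.219, -0.199, 0.971] j [-0.1   0.18 -0.1   1.37  0.02  1.61 -0.2 ] t 0.8
```

>>> send_rows(commands=[[-0.1,-0.14,0,-0.22,-0.2,0.97,-1],[-0.1,-0.14,0,-0.22,-0.2,0.97,-1],[-0.1,-0.14,0,-0.22,-0.2,0.97,-1],[-0.1,-0.14,0,-0.22,-0.2,0.97,-1],[-0.1,-0.14,0,-0.22,-0.2,0.97,-1],[-0.1,-0.14,0,-0.22,-0.2,0.97,-1],[-0.1,-0.14,0,-0.22,-0.2,0.97,-1],[-0.1,-0.14,0,-0.22,-0.2,0.97,-1],[-0.1,-0.14,0,-0.22,-0.2,0.97,-1],[-0.1,-0.14,0,-0.22,-0.2,0.97,-1]])

```text
time: 1.63
ee_pos: [0.5275, 0.0049, 0.3373]
eef_rot: [0.34, 0.932, -0.028, 0.12]
ft_force: [-0.0, 0.8, -0.0]
width: 0.087
```

Run:
```python
from h import *
th=-1.9
plan(toolA(th),AD(th,[0,0,.095])[0])
```

```text
total shift units [-1.279 -1.624 -3.301] turn units [-2.651 -2.791 13.378] min rows 13.378059619488118
rows 14 per row [-0.091, -0.116, -0.236] [-0.189, -0.199, 0.956] j [-0.07 -0.07 -0.14  1.69  0.17  1.34  0.64] t 1.6333
```

>>> send_rows(commands=[[-0.09,-0.12,0,-0.19,-0.2,0.96,-1],[-0.09,-0.12,0,-0.19,-0.2,0.96,-1],[-0.09,-0.12,0,-0.19,-0.2,0.96,-1],[-0.09,-0.12,0,-0.19,-0.2,0.96,-1],[-0.09,-0.12,-0.1,-0.19,-0.2,0.96,-1],[-0.09,-0.12,-0.2,-0.19,-0.2,0.96,-1],[-0.09,-0.12,-0.2,-0.19,-0.2,0.96,-1],[-0.09,-0.12,-0.2,-0.19,-0.2,0.96,-1],[-0.09,-0.12,-0.2,-0.19,-0.2,0.96,-1],[-0.09,-0.12,-0.2,-0.19,-0.2,0.96,-1]])

```text
time: 2.47
ee_pos: [0.4954, -0.041, 0.2841]
eef_rot: [-0.094, 0.97, -0.03, 0.221]
ft_force: [0.7, -0.7, 0.3]
width: 0.0872
```

Run:
```python
from h import *
th=-1.9
plan(toolA(th),AD(th,[0,0,.095])[0])
```

```text
total shift units [-0.209 -0.092 -1.528] turn units [-0.458 -0.889  3.451] min rows 3.4507891381081075
rows 4 per row [-0.052, -0.023, -0.382] [-0.114, -0.222, 0.863] j [-0.12 -0.33  0.07  2.06  0.07  0.96  1.69] t 2.4667
```

>>> send_rows(commands=[[-0.05,-0.02,-0.38,-0.11,-0.22,0.86,-1],[-0.05,-0.02,-0.38,-0.11,-0.22,0.86,-1],[-0.05,-0.02,-0.38,-0.11,-0.22,0.86,-1],[-0.05,-0.02,-0.38,-0.11,-0.22,0.86,-1],[0,0,0,0,0,0,-1]])

```text
time: 2.88
ee_pos: [0.4842, -0.0488, 0.2258]
eef_rot: [-0.247, 0.935, -0.019, 0.253]
ft_force: [-0.8, -0.2, -0.7]
width: 0.0868
```

Run:
```python
from h import *
th=-1.9
plan(toolA(th),AD(th,[0,0,.095])[0])
s=r.read_state();json.dump({k:np.array(v).tolist() for k,v in s.items()},open('st2.json','w'))
im=r.camera('wrist');cv2.imwrite('pics/w2.png',im);C=cam('wrist',st('st2.json'))
cv2.imwrite('pics/w2o.png',ov(im,C,th,-.13,.015))
```

```text
total shift units [0.166 0.166 0.417] turn units [ 0.043 -0.109 -0.11 ] min rows 0.41668796398600016
rows 1 per row [0.166, 0.166, 0.417] [0.043, -0.109, -0.11] j [-0.22 -0.37  0.26  2.23 -0.03  0.78  2.16] t 2.8833
```

View pics/w2o.png

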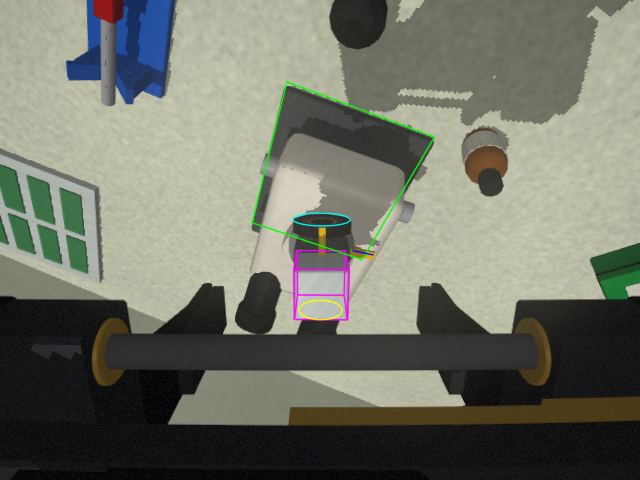

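View pics/w2.png

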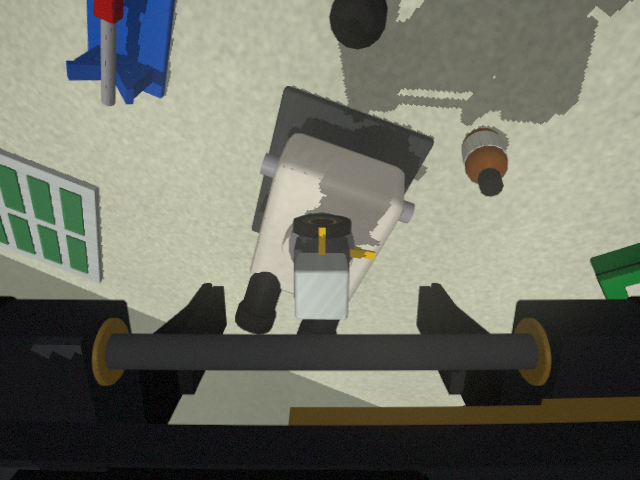

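Run:
```python
from h import *
im=cv2.imread('pics/w2.png');C=cam('wrist',st('st2.json'))
h=cv2.cvtColor(im,cv2.COLOR_BGR2HSV);m=cv2.inRange(h,(18,150,60),(32,255,255));m[:,:345]=0;m[:, 385:]=0;m[:230]=0;m[270:]=0
y,x=np.nonzero(m);print(x.min(),x.max(),[(c,round(y[x==c].mean(),1)) for c in range(x.min(),x.max()+1,2)])
for zr in(.012,.015,.018):
  for t in(-.3,-.2,-.1,0):
    print(zr,t,proj(C,H([P0+AX*zr+fr(t)[:,0]*d for d in(.026,.043)])).round(1).tolist())
crop(ov(im,C,-1.9,-.13,.015),270,190,410,330,5,'pics/w2c.png');crop(im,270,190,410,330,5,'pics/w2d.png')
```

```text
350 374 [(350, np.float64(252.5)), (352, np.float64(253.0)), (354, np.float64(253.0)), (356, np.float64(252.0)), (358, np.float64(252.5)), (360, np.float64(253.0)), (362, np.float64(253.5)), (364, np.float64(253.5)), (366, np.float64(254.5)), (368, np.float64(254.5)), (370, np.float64(254.5)), (372, np.float64(255.5)), (374, np.float64(253.0))]
0.012 -0.3 [[352.8, 244.0], [373.9, 244.7]]
0.012 -0.2 [[352.4, 247.1], [373.2, 249.8]]
0.012 -0.1 [[351.7, 250.1], [372.1, 254.8]]
0.012 0 [[350.7, 253.1], [370.4, 259.7]]
0.015 -0.3 [[353.1, 245.0], [374.4, 245.8]]
0.015 -0.2 [[352.7, 248.2], [373.7, 251.0]]
0.015 -0.1 [[352.0, 251.2], [372.5, 256.0]]
0.015 0 [[351.0, 254.2], [370.8, 260.9]]
0.018 -0.3 [[353.4, 246.1], [374.9, 246.9]]
0.018 -0.2 [[353.0, 249.3], [374.2, 252.1]]
0.018 -0.1 [[352.3, 252.4], [373.0, 257.2]]
0.018 0 [[351.3, 255.4], [371.3, 262.1]]
```

View pics/w2d.png

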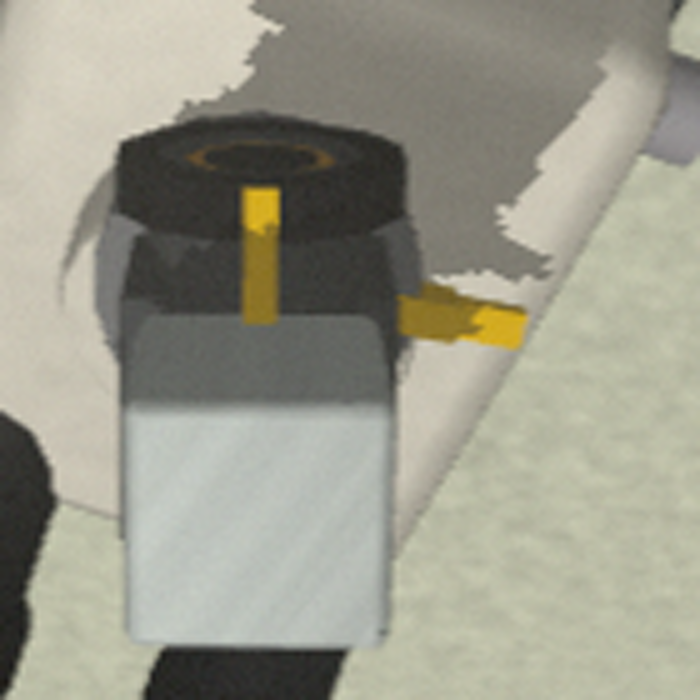

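View pics/w2c.png

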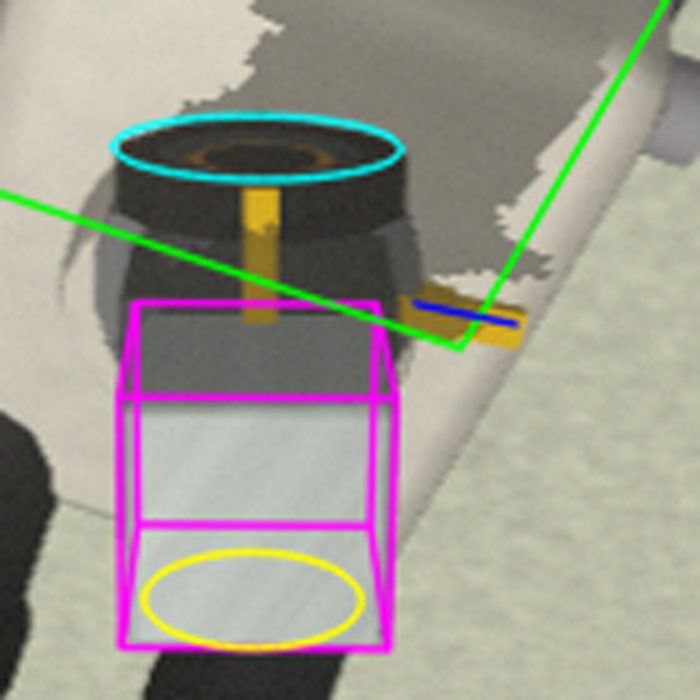

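Run:
```python
from h import *
th=-1.9
plan(toolA(th),AD(th,[0,0,.021])[0],6)
s=r.read_state();R=toolA(th)
print('lateral in tool',R.T@(AD(th,[0,0,.021])[0]-s['ee_pos']))
```

```text
total shift units [ 1.36   0.367 -1.764] turn units [ 0.031 -0.108 -0.066] min rows 1.7639546329141749
rows 6 per row [0.227, 0.061, -0.294] [0.005, -0.018, -0.011] j [-0.22 -0.37  0.26  2.22 -0.03  0.78  2.15] t 2.9333
lateral in tool [-0.01065019  0.00026313  0.06687476]
```

>>> send_rows(commands=[[0.27,0.16,0.17,0,-0.1,-0.07,-1],[0,0,0,0,0,0,-1],[0.22,0.04,-0.38,0,0,0,-1],[0.22,0.04,-0.38,0,0,0,-1],[0.22,0.04,-0.38,0,0,0,-1],[0.22,0.04,-0.38,0,0,0,-1],[0.11,0.02,-0.19,0,0,0,-1],[0,0,0,0,0,0,-1]])

```text
time: 3.6
ee_pos: [0.53, -0.0351, 0.1852]
eef_rot: [-0.235, 0.936, -0.023, 0.259]
ft_force: [0.1, 0.5, -1.0]
width: 0.087
```

Run:
```python
from h import *
th=-1.9
plan(toolA(th),AD(th,[0,0,.021])[0],2)
s=r.read_state();R=toolA(th)
print('lateral in tool',R.T@(AD(th,[0,0,.021])[0]-s['ee_pos']))
s=r.read_state();im=r.camera('wrist');C=cam('wrist',s)
cv2.imwrite('pics/w3.png',ov(im,C,th,-.13,.015))
```

```text
total shift units [-0.148 -0.074 -0.367] turn units [0.015 0.041 0.152] min rows 0.3672136653469882
rows 2 per row [-0.074, -0.037, -0.184] [0.008, 0.02, 0.076] j [-0.25 -0.22  0.27  2.22 -0.06  0.62  2.14] t 3.6
lateral in tool [0.00956065 0.0017903  0.00716306]
```

View pics/w3.png

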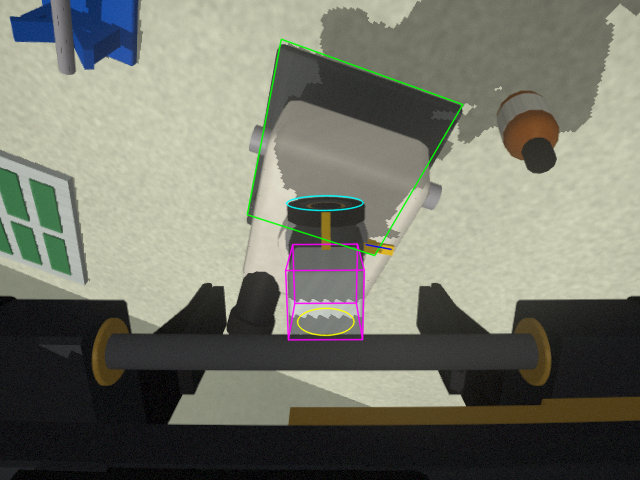

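>>> send_rows(commands=[[-0.15,-0.07,-0.37,0,0.04,0.15,-1],[0,0,0,0,0,0,-1],[0,0,0,0,0,0,-1]])

```text
time: 3.9
ee_pos: [0.5266, -0.037, 0.1773]
eef_rot: [-0.241, 0.935, -0.021, 0.259]
ft_force: [0.4, -0.7, -0.1]
width: 0.0872
```

```bash
cat > chk.py <<'E'
from h import *
import sys
th=float(sys.argv[1]);z=float(sys.argv[2])
plan(toolA(th),AD(th,[0,0,z])[0],2)
s=r.read_state();R=toolA(th)
print('in tool',R.T@(AD(th,[0,0,z])[0]-s['ee_pos']),'F',np.round(s['ft_force'],1),np.round(s['torque'],2),'w',s['width'],'jv',np.abs(s['joint_vel']).max())
f=RZ.T@Ro.from_quat(s['eef_rot']).as_matrix();x=f[:,0]
print('th_tool',np.arctan2(x@[.866,0,.5],x[1]),'axis err deg',np.degrees(np.arccos(-f[:,2]@AX)))
E
python3 chk.py -1.9 .021
```

```text
total shift units [-0.033 -0.01  -0.103] turn units [0.01  0.033 0.012] min rows 0.10320499002391958
rows 2 per row [-0.016, -0.005, -0.052] [0.005, 0.017, 0.006] j [-0.25 -0.22  0.28  2.23 -0.08  0.61  2.17] t 3.9
in tool [0.00234847 0.00065818 0.0021692 ] F [ 0.4 -0.7 -0.1] [0.01 0.55 0.03] w 0.08715518140374243 jv 0.01269860803070976
th_tool -1.8998160804304653 axis err deg 0.18229029473801805
```

Close on the block.

>>> send_rows(commands=[[-0.05,-0.02,-0.12,0,0.03,0,-1],[0,0,0,0,0,0,0],[0,0,0,0,0,0,1],[0,0,0,0,0,0,1],[0,0,0,0,0,0,1],[0,0,0,0,0,0,1],[0,0,0,0,0,0,1],[0,0,0,0,0,0,1]], grip_force=50)

```text
time: 4.57
ee_pos: [0.5264, -0.0374, 0.1772]
eef_rot: [-0.24, 0.935, -0.021, 0.26]
ft_force: [-0.1, -0.2, 0.1]
width: 0.0481
```

```bash
python3 chk.py -1.9 .021
```

```text
total shift units [-0.028  0.002 -0.102] turn units [0.001 0.055 0.029] min rows 0.10194543716854725
rows 2 per row [-0.014, 0.001, -0.051] [0.0, 0.027, 0.014] j [-0.25 -0.22  0.28  2.23 -0.08  0.6   2.17] t 4.5667
in tool [0.00205332 0.0009286  0.00223634] F [-0.1 -0.2  0.1] [-0.01  0.57 -0.  ] w 0.048075205233015256 jv 0.0020430793753441253
th_tool -1.8982647056804465 axis err deg 0.2934579235096864
```

>>> send_rows(commands=[[0,0,0,0,0,0,1],[0,0,0,0,0,0,1],[0,0,0,0,0,0,1],[0,0,0,0,0,0,1],[0,0,0,0,0,0,1]])

```text
time: 4.98
ee_pos: [0.526, -0.0365, 0.1772]
eef_rot: [-0.241, 0.935, -0.02, 0.26]
ft_force: [-1.0, 0.5, -0.3]
width: 0.0297
```

```bash
python3 chk.py -1.9 .021;python3 - <<'E'
from h import *
t0=-1.9
for k in (0,.2,.4,.8,1.2,1.6,1.75):
    print(k,AD(t0+k,[0,0,.021])[0].round(4))
print((RZ@-AX).round(3))
E
```

```text
total shift units [-0.013 -0.028 -0.1  ] turn units [-0.009  0.041  0.017] min rows 0.0997168726604214
rows 2 per row [-0.006, -0.014, -0.05] [-0.005, 0.02, 0.008] j [-0.25 -0.22  0.28  2.23 -0.08  0.6   2.17] t 4.9833
in tool [ 2.09828685e-03 -9.24683675e-05  2.32516122e-03] F [-1.   0.5 -0.3] [-0.08  0.63 -0.14] w 0.029749297698578217 jv 0.003601505187165753
th_tool -1.8986505886671228 axis err deg 0.21122708772854876
0 [ 0.5256 -0.0373  0.1742]
0.2 [ 0.5257 -0.0373  0.174 ]
0.4 [ 0.5258 -0.0373  0.1739]
0.8 [ 0.526  -0.0373  0.1735]
1.2 [ 0.5261 -0.0372  0.1732]
1.6 [ 0.5263 -0.0372  0.1729]
1.75 [ 0.5264 -0.0372  0.1727]
[ 0.492  0.088 -0.866]
```

>>> send_rows(commands=[[0,0,0,0.25,0.04,-0.43,1],[0,0,0,0.39,0.07,-0.69,1],[0,0,0,0.39,0.07,-0.69,1],[0,0,0,0.39,0.07,-0.69,1]])

```text
time: 5.32
ee_pos: [0.5261, -0.0369, 0.177]
eef_rot: [-0.119, 0.958, 0.012, 0.26]
ft_force: [-0.4, -0.1, 0.2]
width: 0.0293
```

```bash
cat > trk.py <<'E'
from h import *
import sys
tgt=float(sys.argv[1]);ox=float(sys.argv[2]) if len(sys.argv)>2 else -.0021
s=r.read_state();f=RZ.T@Ro.from_quat(s['eef_rot']).as_matrix();x=f[:,0]
th=np.arctan2(x@[.866,0,.5],x[1]);print('th',th.round(4),'axis err',np.degrees(np.arccos(min(1,-f[:,2]@AX))).round(2),'F',np.round(s['ft_force'],1),'M',np.round(s['torque'],2),'w',round(s['width'],4))
pt=AD(th,[ox,0,.0233])[0];print('pos err now (units)',((pt-s['ee_pos'])/.03).round(3))
plan(toolA(tgt),AD(tgt,[ox,0,.0233])[0])
E
python3 trk.py -0.15
```

```text
th -1.6417 axis err 0.27 F [-0.4 -0.1  0.2] M [-0.28  0.53  0.13] w 0.0293
pos err now (units) [ 0.006 -0.005  0.001]
total shift units [-0.008 -0.083 -0.07 ] turn units [  8.462   1.518 -14.774] min rows 14.774479794031208
rows 16 per row [-0.0, -0.005, -0.004] [0.529, 0.095, -0.923] j [-0.21 -0.21  0.24  2.23 -0.1   0.6   1.93] t 5.3167
```

Smooth; forces are small. Continue.

>>> send_rows(commands=[[0,0,0,0.39,0.07,-0.69,1],[0,0,0,0.39,0.07,-0.69,1],[0,0,0,0.39,0.07,-0.69,1],[0,0,0,0.39,0.07,-0.69,1],[0,0,0,0.39,0.07,-0.69,1],[0,0,0,0.39,0.07,-0.69,1],[0,0,0,0.39,0.07,-0.69,1]])

```text
time: 5.9
ee_pos: [0.5263, -0.0377, 0.1764]
eef_rot: [0.126, 0.958, 0.075, 0.248]
ft_force: [-0.4, -0.0, 0.8]
width: 0.0294
```

```bash
python3 trk.py -0.15
```

```text
th -1.1345 axis err 0.41 F [-0.4 -0.   0.8] M [-0.27  0.62  0.24] w 0.0294
pos err now (units) [ 0.009 -0.012  0.003]
total shift units [-0.013 -0.056 -0.051] turn units [ 5.626  0.964 -9.732] min rows 9.73181339126519
rows 10 per row [-0.001, -0.006, -0.005] [0.563, 0.096, -0.973] j [-0.12 -0.2   0.16  2.23 -0.13  0.6   1.44] t 5.9
```

>>> send_rows(commands=[[0,0,0,0.39,0.07,-0.69,1],[0,0,0,0.39,0.07,-0.69,1],[0,0,0,0.39,0.07,-0.69,1],[0,0,0,0.39,0.07,-0.69,1],[0,-0.01,-0.01,0.39,0.07,-0.69,1],[0,-0.01,-0.01,0.39,0.07,-0.69,1],[0,-0.01,-0.01,0.39,0.07,-0.69,1],[0,-0.01,-0.01,0.39,0.07,-0.69,1],[0,-0.01,-0.01,0.39,0.07,-0.69,1],[0,-0.01,-0.01,0.39,0.07,-0.69,1]])

```text
time: 6.73
ee_pos: [0.5261, -0.0386, 0.1752]
eef_rot: [0.457, 0.852, 0.156, 0.202]
ft_force: [-4.6, 1.0, 4.5]
width: 0.0296
```

```bash
python3 trk.py -0.15
python3 - <<'E'
from h import *
s=r.read_state();json.dump({k:np.array(v).tolist() for k,v in s.items()},open('st4.json','w'))
im=r.camera('wrist');cv2.imwrite('pics/w4.png',im);crop(im,230,150,430,350,3.5,'pics/w4c.png')
E
```

```text
th -0.4106 axis err 0.52 F [-4.6  1.   4.5] M [0.17 0.96 0.42] w 0.0296
pos err now (units) [ 0.005 -0.018  0.004]
total shift units [-0.005 -0.025 -0.012] turn units [ 1.534  0.185 -2.558] min rows 2.557700838875146
rows 3 per row [-0.002, -0.008, -0.004] [0.511, 0.062, -0.853] j [-0.01 -0.19  0.06  2.22 -0.17  0.61  0.75] t 6.7333
```

View pics/w4c.png

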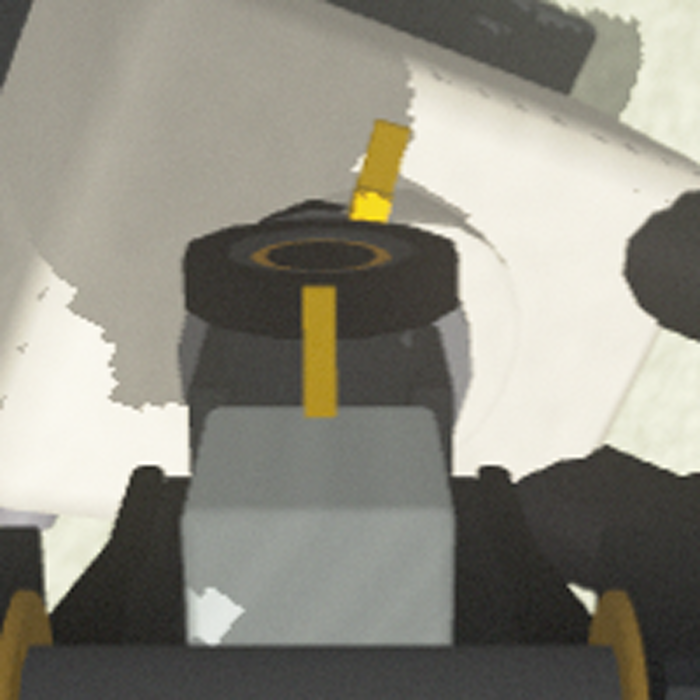

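```bash
cat > mk.py <<'E'
from h import *
def marks(C,px,zr):
    o,v=ray(C,px);n=RZ@AX;p=H(P0+AX*zr)[0];P=o+v*(((p-o)@n)/(v@n))[:,None]
    q=(P-p)@RZ;c=np.c_[q[:,1],q@np.array([.866,0,.5])]
    th=np.arctan2(c[:,1],c[:,0]);d=c[0]-c[1]
    return th.round(3),np.hypot(*c.T).round(4),np.arctan2(d[1],d[0]).round(3)
E
python3 - <<'E'
from mk import *
C=cam('wrist',st('st4.json'))
for z in(.012,.015,.018,.021): print(z,marks(C,[(342.3,185.1),(335.7,212.9)],z))
E
```

```text
0.012 (array([-0.111, -0.056]), array([0.0434, 0.026 ]), np.float64(-0.193))
0.015 (array([-0.117, -0.068]), array([0.0438, 0.0266]), np.float64(-0.193))
0.018 (array([-0.123, -0.079]), array([0.0442, 0.0272]), np.float64(-0.193))
0.021 (array([-0.129, -0.09 ]), array([0.0446, 0.0278]), np.float64(-0.193))
```

>>> send_rows(commands=[[0,0,0,0.39,0.05,-0.65,1],[0,0,0,0.39,0.05,-0.65,1],[0,0,0,0.39,0.05,-0.65,1],[0,0,0,0,0,0,1]])

```text
time: 7.12
ee_pos: [0.5257, -0.0388, 0.1749]
eef_rot: [0.542, 0.8, 0.179, 0.185]
ft_force: [-1.9, 0.6, 1.7]
width: 0.0296
```

```bash
python3 trk.py -0.17
python3 - <<'E'
from h import *
s=r.read_state();json.dump({k:np.array(v).tolist() for k,v in s.items()},open('st5.json','w'))
im=r.camera('wrist');cv2.imwrite('pics/w5.png',im);crop(im,260,150,400,270,5.5,'pics/w5c.png')
E
```

```text
th -0.2052 axis err 0.21 F [-1.9  0.6  1.7] M [0.2  0.72 0.16] w 0.0296
pos err now (units) [ 0.008 -0.018  0.003]
total shift units [ 0.007 -0.019  0.001] turn units [ 0.215 -0.002 -0.343] min rows 0.3433284641426462
rows 1 per row [0.007, -0.019, 0.001] [0.215, -0.002, -0.343] j [ 0.02 -0.18  0.04  2.22 -0.19  0.61  0.57] t 7.1167
```

View pics/w5c.png

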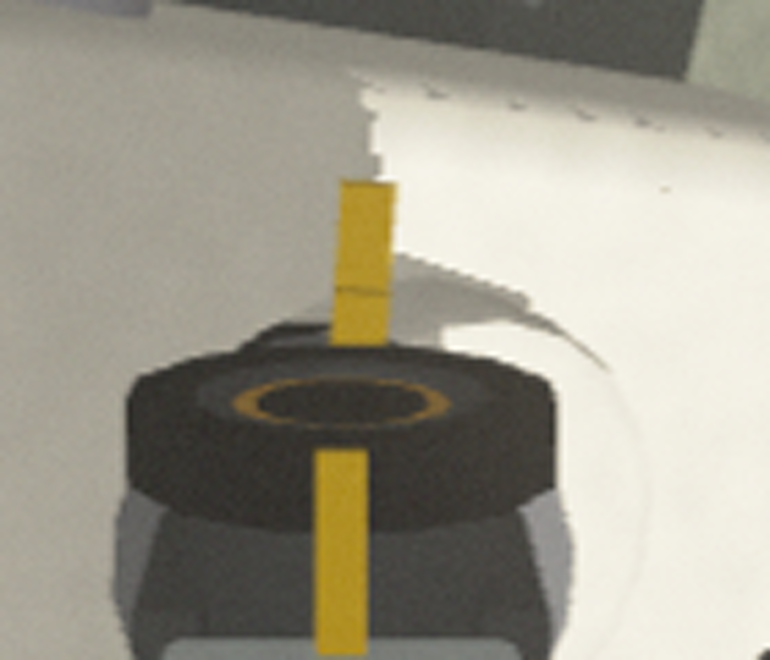

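>>> send_rows(commands=[[0,0,0,0.35,0.03,-0.6,1],[0,0,0,0,0,0,1]])

```text
time: 7.33
ee_pos: [0.5256, -0.0388, 0.1748]
eef_rot: [0.562, 0.786, 0.184, 0.181]
ft_force: [-1.0, 0.0, 1.5]
width: 0.0299
```

```bash
python3 trk.py -0.145
python3 - <<'E'
from h import *
s=r.read_state();json.dump({k:np.array(v).tolist() for k,v in s.items()},open('st6.json','w'))
im=r.camera('wrist');cv2.imwrite('pics/w6.png',im);crop(im,260,150,400,270,5.5,'pics/w6c.png')
h=cv2.cvtColor(im,cv2.COLOR_BGR2HSV);m=cv2.inRange(h,(18,130,60),(32,255,255));m[:,:300]=0;m[:,350:]=0;m[290:]=0
for y in range(170,280,6):
    x=np.nonzero(m[y])[0]
    if len(x):print(y,x.min(),x.max(),x.mean().round(2))
E
```

```text
th -0.1534 axis err 0.08 F [-1.   0.   1.5] M [0.01 0.81 0.04] w 0.0299
pos err now (units) [ 0.009 -0.019  0.003]
total shift units [ 0.009 -0.02   0.003] turn units [ 0.058 -0.003 -0.079] min rows 0.07877078347573374
rows 1 per row [0.009, -0.02, 0.003] [0.058, -0.003, -0.079] j [ 0.02 -0.19  0.04  2.22 -0.2   0.61  0.53] t 7.3333
188 318 327 322.5
194 318 327 322.5
200 318 327 322.5
206 318 327 322.5
212 318 327 322.5
224 304 339 318.4
236 317 326 321.5
242 317 326 321.5
248 317 326 321.5
254 317 326 321.5
260 317 326 321.5
266 318 326 322.0
```

View pics/w6c.png

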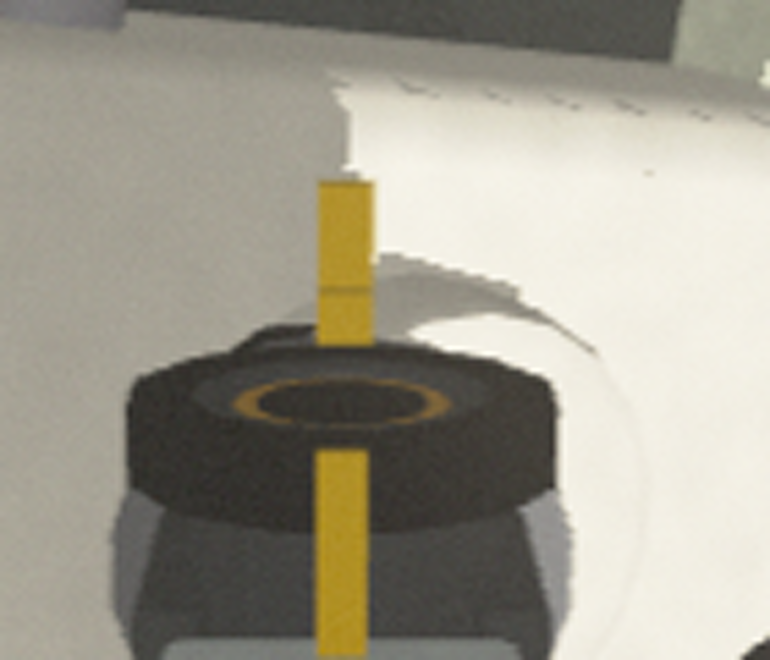

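>>> send_rows(commands=[[0,0,0,0,0,0,0.4],[0,0,0,0,0,0,0],[0,0,0,0,0,0,-1],[0,0,0,0,0,0,-1],[0,0,0,0,0,0,-1],[0,0,0,0,0,0,-1],[0,0,0,0,0,0,-1]])

```text
time: 7.97
ee_pos: [0.5259, -0.0389, 0.1746]
eef_rot: [0.557, 0.79, 0.183, 0.182]
ft_force: [-0.1, -0.1, -0.9]
width: 0.0619
```

Run:
```python
from h import *
print(r.read_state()['width'])
im=r.camera('wrist');crop(im,260,150,400,270,5.5,'pics/w7c.png')
h=cv2.cvtColor(im,cv2.COLOR_BGR2HSV);m=cv2.inRange(h,(18,130,60),(32,255,255));m[:,:300]=0;m[:,350:]=0;m[290:]=0
for y in range(182,280,9):
    x=np.nonzero(m[y])[0]
    if len(x):print(y,x.min(),x.max(),x.mean().round(2))
for f in('w1','sc1','sd1'):
  im=cv2.imread(f'pics/{f}.png');h=cv2.cvtColor(im,cv2.COLOR_BGR2HSV);m=cv2.inRange(h,(0,150,60),(6,255,255))|cv2.inRange(h,(174,150,60),(180,255,255))
  n,l,s,c=cv2.connectedComponentsWithStats(m)
  for i in range(1,n):
    if s[i,4]>20:print(f,s[i].tolist(),c[i].round(1))
```

```text
0.0618672486039304
191 319 327 323.0
200 319 327 323.0
209 318 327 322.5
236 318 327 322.5
245 318 327 322.5
254 318 327 322.5
263 318 326 322.0
w1 [262, 391, 34, 16, 443] [279.1 398.7]
sc1 [283, 0, 39, 75, 1190] [310.   28.8]
sc1 [487, 184, 81, 28, 267] [524.9 200.3]
sc1 [236, 283, 18, 18, 157] [244.1 290.7]
sc1 [136, 327, 26, 32, 410] [149.  341.4]
sd1 [339, 189, 19, 15, 154] [347.1 195.6]
sd1 [340, 228, 15, 8, 91] [347.7 231.3]
```

>>> send_rows(commands=[[-0.17,-0.03,0.29,0,0,0,-1],[-0.33,-0.06,0.58,0,0,0,-1],[-0.33,-0.06,0.58,0,0,0,-1],[-0.33,-0.06,0.58,0,0,0,-1],[-0.33,-0.06,0.58,0,0,0,-1]])

```text
time: 8.43
ee_pos: [0.4765, -0.0469, 0.2528]
eef_rot: [0.557, 0.791, 0.181, 0.179]
ft_force: [0.1, -0.2, 1.6]
width: 0.0867
```

Run:
```python
from h import *
C=cam('wrist',st('st1.json'));S=cam('scene')
print(tri([(C,(279.1,398.7)),(S,(244.1,290.7))]))
im=cv2.imread('pics/sc1.png');crop(im,205,250,295,340,7,'pics/rk.png')
im=cv2.imread('pics/w1.png');crop(im,200,360,360,430,4.5,'pics/rk2.png')
```

```text
(array([ 0.49256919, -0.2519696 ,  0.03665079]), [np.float64(0.0007745734879731367), np.float64(0.000774573487973267)])
```

View pics/rk.png

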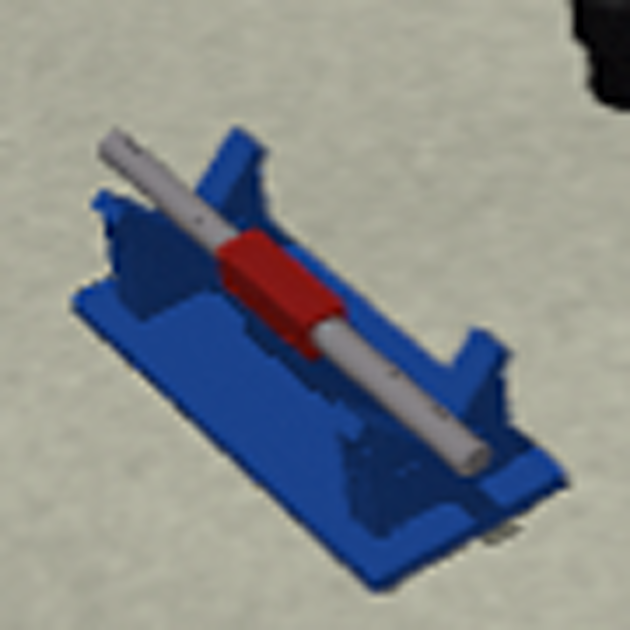

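View pics/rk2.png

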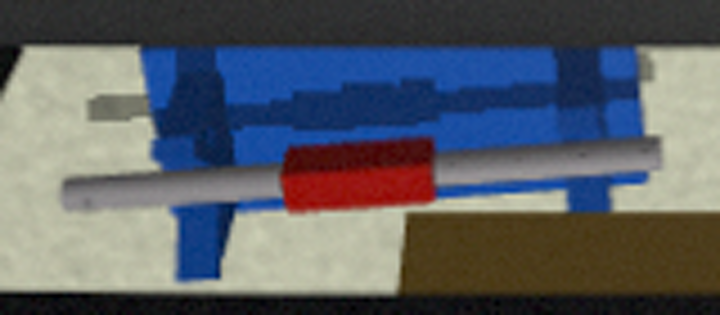

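Run:
```python
from h import *
C=cam('wrist',st('st1.json'));S=cam('scene')
P=plane(C,[(214.4,402.9),(346.7,394)],.036);print(P,P.mean(0),np.linalg.norm(P[1]-P[0]),np.degrees(np.arctan2(*(P[1]-P[0])[1::-1])))
Q=plane(S,[(205+110/7,250+143/7),(205+478/7,250+462/7)],.036);print(Q,Q.mean(0),np.linalg.norm(Q[1]-Q[0]),np.degrees(np.arctan2(*(Q[1]-Q[0])[1::-1])))
y=np.radians(4.5);x=np.array([np.cos(y),np.sin(y),0]);z=np.array([0,0,-1.]);R=np.c_[x,np.cross(z,x),z]
plan(R,[.45,-.252,.16])
```

```text
[[ 0.39547288 -0.26063951  0.036     ]
 [ 0.59327184 -0.24269932  0.036     ]] [ 0.49437236 -0.25166942  0.036     ] 0.19861087178008696 5.182496641679958
[[ 0.39569902 -0.26103796  0.036     ]
 [ 0.59568571 -0.24196267  0.036     ]] [ 0.49569236 -0.25150032  0.036     ] 0.20089435929548471 5.448549753299739
total shift units [-0.883 -6.838 -3.093] turn units [  4.58    5.007 -20.513] min rows 20.513262252492215
rows 21 per row [-0.042, -0.326, -0.147] [0.218, 0.238, -0.977] j [ 0.06 -0.38  0.04  2.19 -0.16  0.84  0.51] t 8.4333
```

>>> send_rows(commands=[[0.03,-0.33,0,0.22,0.24,-0.97,-1],[0.03,-0.33,0,0.22,0.24,-0.97,-1],[0.03,-0.33,0,0.22,0.24,-0.97,-1],[0.03,-0.33,0,0.22,0.24,-0.97,-1],[0.03,-0.33,0,0.22,0.24,-0.97,-1],[0.03,-0.33,0,0.22,0.24,-0.97,-1],[0.03,-0.33,0,0.22,0.24,-0.97,-1],[0.03,-0.33,0,0.22,0.24,-0.97,-1],[0.03,-0.33,0,0.22,0.24,-0.97,-1],[0.03,-0.33,0,0.22,0.24,-0.97,-1]])

```text
time: 9.27
ee_pos: [0.4815, -0.151, 0.2675]
eef_rot: [0.87, 0.469, 0.104, 0.109]
ft_force: [1.0, 0.6, 0.2]
width: 0.087
```

```bash
cat > pd.py <<'E'
from h import *
import sys
x0,y0,z0,yw=map(float,sys.argv[1:5])
y=np.radians(yw);x=np.array([np.cos(y),np.sin(y),0]);z=np.array([0,0,-1.]);R=np.c_[x,np.cross(z,x),z]
plan(R,[x0,y0,z0]);s=r.read_state();print('F',np.round(s['ft_force'],1),'w',round(s['width'],4))
E
python3 pd.py .4945 -.2516 .15 5.3
```

```text
total shift units [ 0.434 -3.353 -3.917] turn units [  2.464   2.598 -10.195] min rows 10.195008750602641
rows 11 per row [0.039, -0.305, -0.356] [0.224, 0.236, -0.927] j [ 0.31 -0.18 -0.1   1.95  0.02  1.07 -0.39] t 9.2667
F [1.  0.6 0.2] w 0.087
```

>>> send_rows(commands=[[0.04,-0.3,-0.2,0.22,0.24,-0.93,-1],[0.04,-0.3,-0.2,0.22,0.24,-0.93,-1],[0.04,-0.3,-0.4,0.22,0.24,-0.93,-1],[0.04,-0.3,-0.4,0.22,0.24,-0.93,-1],[0.04,-0.3,-0.4,0.22,0.24,-0.93,-1],[0.04,-0.3,-0.4,0.22,0.24,-0.93,-1],[0.04,-0.3,-0.4,0.22,0.24,-0.93,-1],[0.04,-0.3,-0.4,0.22,0.24,-0.93,-1],[0.04,-0.3,-0.4,0.22,0.24,-0.93,-1],[0.04,-0.3,-0.4,0.22,0.24,-0.93,-1]])

```text
time: 10.1
ee_pos: [0.4928, -0.2468, 0.1672]
eef_rot: [0.998, 0.063, 0.004, 0.013]
ft_force: [0.1, 0.5, -0.1]
width: 0.0869
```

```bash
python3 pd.py .4945 -.2516 .15 5.3
python3 - <<'E'
from h import *
s=r.read_state();json.dump({k:np.array(v).tolist() for k,v in s.items()},open('st8.json','w'))
im=r.camera('wrist');cv2.imwrite('pics/w8.png',im)
E
```

```text
total shift units [ 0.056 -0.159 -0.574] turn units [ 0.283  0.107 -0.393] min rows 0.5742860534075236
rows 1 per row [0.056, -0.159, -0.574] [0.283, 0.107, -0.393] j [ 0.39  0.19 -0.03  1.75  0.03  1.18 -1.09] t 10.1
F [ 0.1  0.5 -0.1] w 0.0869
```

View pics/w8.png

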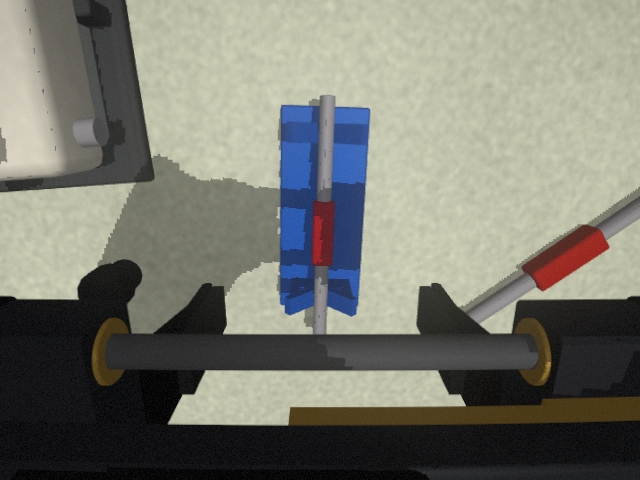

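Run:
```python
from h import *
C=cam('wrist',st('st8.json'))
print('eyep',plane(C,[(80,290),(140,275)],.04),'big',plane(C,[(470,318)],.01))
print('end',plane(C,[(327.5,97)],.0415),'handle top corners',plane(C,[(315,202),(333,202),(313,265),(333,265)],.044))
print('axis',plane(C,[(327.5,105),(326,190),(321,275),(319.5,330)],.0415))
```

```text
eyep [[ 0.42559278 -0.06672181  0.04      ]
 [ 0.44404536 -0.11411646  0.04      ]] big [[ 0.42343533 -0.3961535   0.01      ]]
end [[ 0.59154481 -0.24190526  0.0415    ]] handle top corners [[ 0.51811634 -0.24223701  0.044     ]
 [ 0.51971589 -0.25531328  0.044     ]
 [ 0.46952528 -0.24666968  0.044     ]
 [ 0.47131429 -0.26188536  0.044     ]]
axis [[ 0.5863214  -0.24259172  0.0415    ]
 [ 0.52746715 -0.24922763  0.0415    ]
 [ 0.46118917 -0.25396924  0.0415    ]
 [ 0.41365987 -0.25878595  0.0415    ]]
```

>>> send_rows(commands=[[0.06,-0.16,-0.5,0.28,0.1,-0.39,-0.4],[0,0,-0.9,0,0,0,-0.4],[0,0,-0.9,0,0,0,-0.4],[0,0,-0.9,0,0,0,-0.4],[0,0,-0.7,0,0,0,-0.4],[0,0,0,0,0,0,-0.4]])

```text
time: 10.65
ee_pos: [0.4935, -0.2559, 0.0484]
eef_rot: [0.999, 0.042, 0.0, 0.001]
ft_force: [-0.5, 0.6, -0.5]
width: 0.0623
```

```bash
python3 pd.py .4945 -.2516 .019 5.3
```

```text
total shift units [ 0.034  0.143 -0.981] turn units [0.015 0.001 0.098] min rows 0.9814387406487314
rows 2 per row [0.017, 0.072, -0.491] [0.007, 0.001, 0.049] j [ 0.41  0.35 -0.02  1.83  0.01  0.96 -1.1 ] t 10.65
F [-0.5  0.6 -0.5] w 0.0623
```

>>> send_rows(commands=[[0.03,0.14,0,0,0,0.1,-0.4],[0,0,-0.5,0,0,0,-0.4],[0,0,-0.3,0,0,0,-0.4],[0,0,0,0,0,0,-0.4]])

```text
time: 10.98
ee_pos: [0.4967, -0.2514, 0.0297]
eef_rot: [0.999, 0.048, 0.002, 0.002]
ft_force: [0.3, -0.1, 1.4]
width: 0.0609
```

```bash
python3 pd.py .4945 -.2516 .019 5.3
```

```text
total shift units [-0.073 -0.006 -0.355] turn units [ 0.04   0.058 -0.05 ] min rows 0.3552655444623607
rows 1 per row [-0.073, -0.006, -0.355] [0.04, 0.058, -0.05] j [ 0.4   0.37 -0.02  1.85  0.01  0.92 -1.1 ] t 10.9833
F [ 0.3 -0.1  1.4] w 0.0609
```

>>> send_rows(commands=[[-0.07,0,-0.36,0.04,0.06,-0.05,-0.4],[0,0,0,0,0,0,0],[0,0,0,0,0,0,0.3]], grip_force=40)

```text
time: 11.23
ee_pos: [0.4963, -0.2518, 0.0214]
eef_rot: [0.999, 0.047, 0.002, 0.001]
ft_force: [-0.4, -0.1, -0.2]
width: 0.054
```

```bash
python3 pd.py .4945 -.2516 .019 5.3
```

```text
total shift units [-0.061  0.006 -0.08 ] turn units [ 0.015  0.039 -0.009] min rows 0.07977596945313303
rows 1 per row [-0.061, 0.006, -0.08] [0.015, 0.039, -0.009] j [ 0.41  0.38 -0.02  1.85  0.01  0.91 -1.1 ] t 11.2333
F [-0.4 -0.1 -0.2] w 0.054
```

>>> send_rows(commands=[[0,0,-0.08,0,0,0,1],[0,0,0,0,0,0,1],[0,0,0,0,0,0,1],[0,0,0,0,0,0,1],[0,0,0,0,0,0,1],[0,0,0,0,0,0,1],[0,0,0,0,0,0,1],[0,0,0,0,0,0,1],[0,0,0,0,0,0,1]])

```text
time: 11.98
ee_pos: [0.497, -0.251, 0.0203]
eef_rot: [0.999, 0.047, 0.002, 0.0]
ft_force: [-0.0, 0.5, 0.3]
width: 0.0156
```

```bash
python3 pd.py .4945 -.2516 .019 5.3;python3 - <<'E'
from h import *
s=r.read_state();json.dump({k:np.array(v).tolist() for k,v in s.items()},open('stgrip.json','w'));print(s['ee_pos'],s['eef_rot'])
E
```

```text
total shift units [-0.084 -0.021 -0.044] turn units [ 0.006  0.051 -0.016] min rows 0.08425456085979963
rows 1 per row [-0.084, -0.021, -0.044] [0.006, 0.051, -0.016] j [ 0.41  0.38 -0.02  1.85  0.01  0.9  -1.1 ] t 11.9833
F [-0.   0.5  0.3] w 0.0156
[ 0.49702764 -0.25098379  0.0203131 ] [9.98895951e-01 4.69242424e-02 2.20691560e-03 3.50878287e-04]
```

```bash
cat >> h.py <<'E'
TH=-.148
def toolP(th=TH):
    b=(RZ@fr(th))[:,0];up=np.array([0,0,1.]);z=-(up-(up@b)*b);z/=np.linalg.norm(z);return np.c_[b,np.cross(z,b),z]
DO=np.array([-.0025,0,-.0157])
def tcpP(xc,th=TH,off=(0,0,0)): return AD(th,[xc,0,0])[0]+np.array(off)-toolP(th)@DO
E
cat > pp.py <<'E'
from h import *
import sys
xc=float(sys.argv[1])
plan(toolP(),tcpP(xc));s=r.read_state();R=toolP()
q=R.T@(s['ee_pos']-tcpP(0));print('xc now',q[0].round(4),'lat y,z',q[1:].round(4),'F along b,y,z',(R.T@np.array(s['ft_force'])).round(1),'w',round(s['width'],4),s['time'])
E
python3 pp.py -.16; python3 -c "
from h import *
print(toolP(),AD(TH,[[0,0,0],[-.032,0,0],[-.16,0,0]]))"
```

```text
total shift units [2.906 2.157 4.34 ] turn units [-0.848  0.578 20.404] min rows 20.403573830813833
rows 21 per row [0.138, 0.103, 0.207] [-0.04, 0.028, 0.972] j [ 0.41  0.38 -0.02  1.85  0.01  0.9  -1.1 ] t 11.9833
xc now -0.1859 lat y,z [-0.1026  0.1325] F along b,y,z [ 0.4  0.1 -0.4] w 0.0156 11.9833
[[-0.29917496  0.95394188  0.02211841]
 [ 0.95134547  0.29999147 -0.07033427]
 [-0.07373015  0.         -0.99727823]] [[ 0.53673626 -0.03533146  0.15454802]
 [ 0.54630986 -0.06577452  0.15690739]
 [ 0.58460426 -0.18754674  0.16634484]]
```

>>> send_rows(commands=[[0,0,0.5,0,0,0,1],[0,0,0.8,0,0,0,1],[0,0,0.9,0,0,0,1],[0,0,0.9,0,0,0,1],[0,0,0.9,0,0,0,1],[0,0,0.9,0,0,0,1]])

```text
time: 12.48
ee_pos: [0.4905, -0.2492, 0.165]
eef_rot: [0.999, 0.047, -0.005, -0.003]
ft_force: [1.2, -0.2, -1.2]
width: 0.0153
```

>>> send_rows(commands=[[0.14,0.05,0,-0.04,0.03,0.97,1],[0.14,0.05,0,-0.04,0.03,0.97,1],[0.14,0.05,0,-0.04,0.03,0.97,1],[0.14,0.05,0,-0.04,0.03,0.97,1],[0.14,0.05,0,-0.04,0.03,0.97,1],[0.14,0.05,0,-0.04,0.03,0.97,1],[0.14,0.05,0,-0.04,0.03,0.97,1],[0.14,0.05,0,-0.04,0.03,0.97,1],[0.14,0.05,0,-0.04,0.03,0.97,1],[0.14,0.05,0,-0.04,0.03,0.97,1]])

```text
time: 13.32
ee_pos: [0.5351, -0.2376, 0.1722]
eef_rot: [0.884, 0.467, -0.015, 0.018]
ft_force: [-0.2, -0.2, -1.6]
width: 0.0152
```

```bash
python3 pp.py -.17
```

```text
total shift units [ 1.736  1.394 -0.698] turn units [-0.331  0.263 10.349] min rows 10.349369483157464
rows 11 per row [0.158, 0.127, -0.063] [-0.03, 0.024, 0.941] j [ 0.42  0.28 -0.13  1.64  0.09  1.22 -0.33] t 13.3167
xc now -0.1958 lat y,z [-0.0622 -0.0191] F along b,y,z [-0.  -0.2  1.6] w 0.0152 13.3167
```

>>> send_rows(commands=[[0.16,0.13,0,-0.03,0.02,0.94,1],[0.16,0.13,0,-0.03,0.02,0.94,1],[0.16,0.13,0,-0.03,0.02,0.94,1],[0.16,0.13,0,-0.03,0.02,0.94,1],[0.16,0.13,0,-0.03,0.02,0.94,1],[0.16,0.13,0,-0.03,0.02,0.94,1],[0.16,0.13,0,-0.03,0.02,0.94,1],[0.16,0.13,0,-0.03,0.02,0.94,1],[0.16,0.13,0,-0.03,0.02,0.94,1],[0.16,0.1,0,-0.03,0.02,0.94,1]])

```text
time: 14.15
ee_pos: [0.5828, -0.1995, 0.1688]
eef_rot: [0.609, 0.793, -0.022, 0.029]
ft_force: [-0.9, 0.6, -1.5]
width: 0.0159
```

```bash
python3 pp.py -.16
python3 - <<'E'
from h import *
s=r.read_state();json.dump({k:np.array(v).tolist() for k,v in s.items()},open('st9.json','w'))
cv2.imwrite('pics/w9.png',r.camera('wrist'))
E
```

```text
total shift units [ 0.046  0.441 -0.61 ] turn units [-0.008 -0.012  0.499] min rows 0.6099440705366065
rows 1 per row [0.046, 0.441, -0.61] [-0.008, -0.012, 0.499] j [ 0.43  0.33 -0.26  1.59  0.16  1.21  0.39] t 14.15
xc now -0.1735 lat y,z [-0.0053 -0.0173] F along b,y,z [ 0.9 -0.6  1.4] w 0.0159 14.15
```

View pics/w9.png

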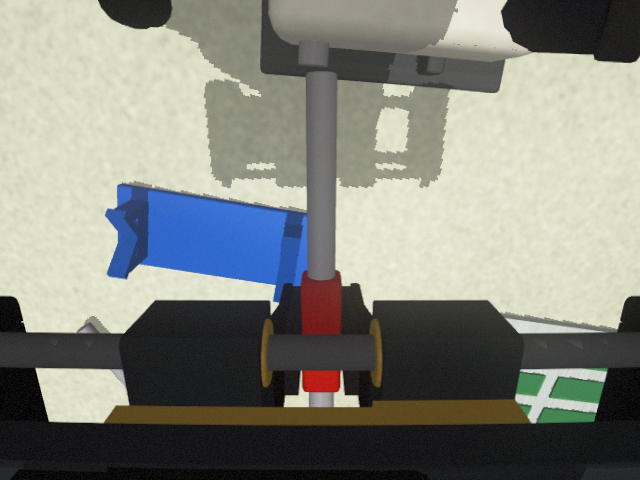

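Run:
```python
from h import *
c=r.calibration('wrist');M=np.array(c['mount']);K=np.array(c['K']);d=np.array(c['dist'])
p=cv2.undistortPoints(np.array([[321.,74],[321,272],[321.5,390],[321,200]]).reshape(-1,1,2),K,d).reshape(-1,2)
v=np.c_[p,np.ones(4)]@M[:3,:3].T
for zz in(-.0157-.0055,-.0157):
  X=M[:3,3]+v*((zz-M[2,3])/v[:,2])[:,None];print(X.round(4))
im=r.camera('side');cv2.imwrite('pics/sd9.png',im);crop(im,240,180,400,300,5,'pics/sd9c.png')
```

```text
[[ 0.0947  0.0009 -0.0212]
 [ 0.0247  0.0009 -0.0212]
 [-0.0284  0.0011 -0.0212]
 [ 0.0524  0.0009 -0.0212]]
[[ 0.0953  0.0009 -0.0157]
 [ 0.0226  0.0009 -0.0157]
 [-0.0326  0.0011 -0.0157]
 [ 0.0514  0.0009 -0.0157]]
```

View pics/sd9c.png

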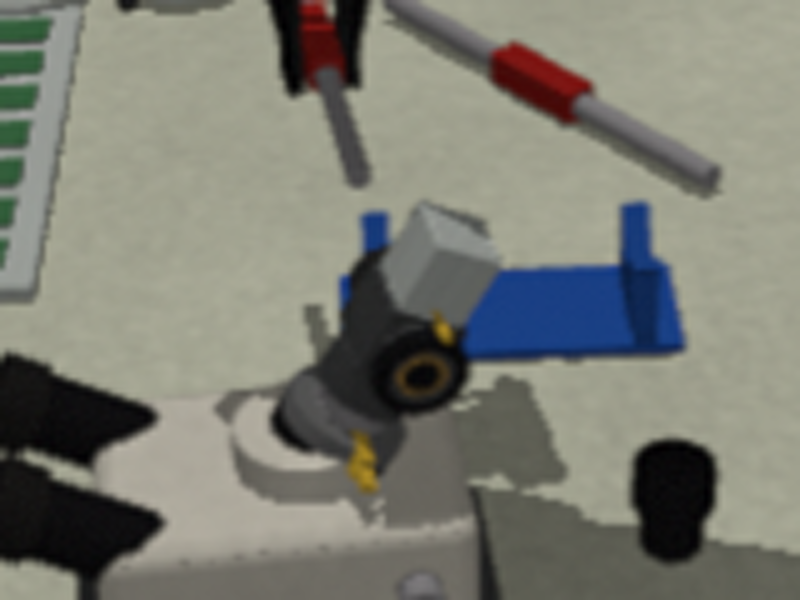

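>>> send_rows(commands=[[0.05,0,-0.6,0,0,0.5,1],[0,0.1,0,0,0,0,1],[0,0,0,0,0,0,1]])

```text
time: 14.5
ee_pos: [0.584, -0.1969, 0.1507]
eef_rot: [0.596, 0.802, -0.022, 0.029]
ft_force: [-0.0, -0.6, -0.4]
width: 0.0153
```

```bash
sed -i 's/^DO=.*/DO=np.array([-.0035,.0007,-.0157])/' h.py; python3 pp.py -.155
python3 - <<'E'
from h import *
s=r.read_state();T=s['ee_pos'];R=Ro.from_quat(s['eef_rot']).as_matrix()
c=np.array(T)+R@DO;ends=[c+R[:,0]*.1,c-R[:,0]*.1]
for n in('scene','side'):
  im=r.camera(n);cv2.imwrite(f'pics/{n}10.png',im);C=cam(n)
  im=ov(im,C,TH,TH,.016);L=proj(C,ends+[ends[0]+R[:,0]*.06]);
  for a,b in((0,1),(0,2)):cv2.line(im,*[tuple(int(v*16) for v in L[i]) for i in(a,b)],(0,255,0) if b==1 else (0,0,255),1,cv2.LINE_AA,4)
  crop(im,*((270,170,430,290,5) if n=='scene' else (270,180,370,280,6)),f'pics/{n}10o.png')
E
```

```text
total shift units [-0.076  0.537 -0.022] turn units [-0.013 -0.007  0.124] min rows 0.5369296753866428
rows 1 per row [-0.076, 0.537, -0.022] [-0.013, -0.007, 0.124] j [ 0.43  0.34 -0.27  1.61  0.17  1.17  0.41] t 14.5
xc now -0.1711 lat y,z [-0.0027  0.0005] F along b,y,z [-0.5 -0.2  0.5] w 0.0153 14.5
```

View pics/scene10o.png

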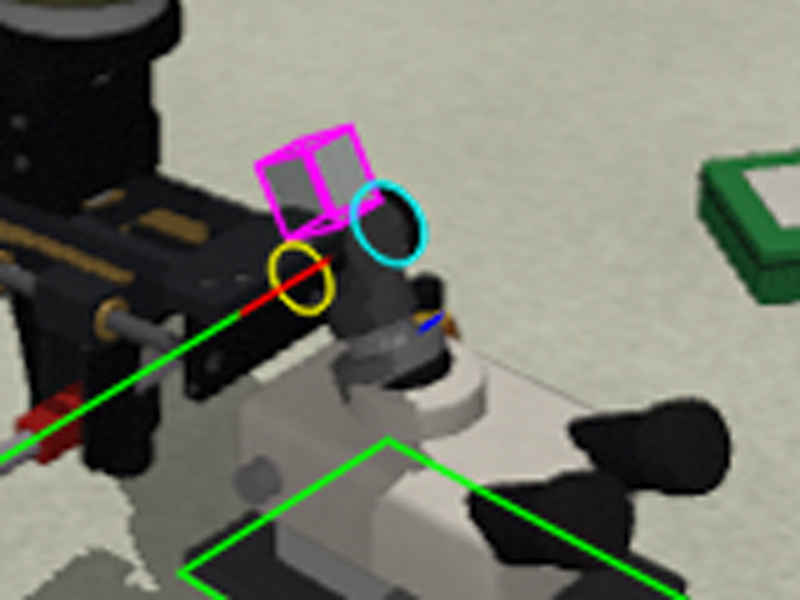

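View pics/side10o.png

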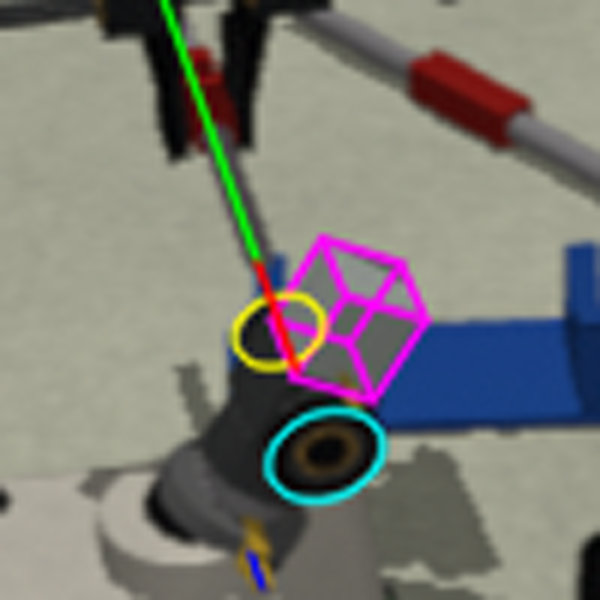

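>>> send_rows(commands=[[0.09,0.03,-0.01,0,0,0.12,1],[0,0,0,0,0,0,1],[-0.1,0.32,-0.02,0,0,0,1],[0,0,0,0,0,0,1]])

```text
time: 14.93
ee_pos: [0.5839, -0.1869, 0.1516]
eef_rot: [0.593, 0.804, -0.022, 0.03]
ft_force: [-0.1, 0.1, -2.3]
width: 0.0158
```

```bash
python3 pp.py -.14
```

```text
total shift units [-0.222  0.679 -0.089] turn units [-0.001  0.012  0.045] min rows 0.67949151521066
rows 1 per row [-0.222, 0.679, -0.089] [-0.001, 0.012, 0.045] j [ 0.42  0.34 -0.27  1.62  0.17  1.17  0.4 ] t 14.9333
xc now -0.1616 lat y,z [ 0.0002 -0.0011] F along b,y,z [ 0.3 -0.1  2.3] w 0.0158 14.9333
```

Lateral is well within clearance; move forward to the mouth.

>>> send_rows(commands=[[-0.11,0.34,-0.05,0,0.01,0.04,1],[-0.11,0.34,-0.04,0,0,0,1],[0,0,0,0,0,0,1]])

```text
time: 15.18
ee_pos: [0.5767, -0.1639, 0.1492]
eef_rot: [0.591, 0.806, -0.022, 0.03]
ft_force: [-0.3, 0.8, -1.8]
width: 0.0156
```

```bash
python3 pp.py -.11
python3 - <<'E'
from h import *
for n in('wrist','scene'):
  im=r.camera(n);cv2.imwrite(f'pics/{n}11.png',im)
crop(cv2.imread('pics/scene11.png'),270,170,430,290,5,'pics/scene11c.png')
E
```

```text
total shift units [-0.279  0.864 -0.081] turn units [-0.001  0.008  0.004] min rows 0.863929822835241
rows 1 per row [-0.279, 0.864, -0.081] [-0.001, 0.008, 0.004] j [ 0.4   0.31 -0.28  1.65  0.17  1.16  0.37] t 15.1833
xc now -0.1373 lat y,z [ 0.0002 -0.0004] F along b,y,z [ 1.  -0.1  1.7] w 0.0156 15.1833
```

View pics/wrist11.png

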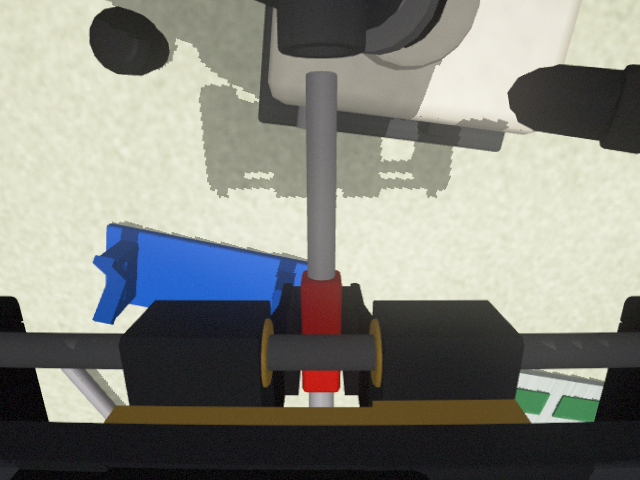

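View pics/scene11c.png

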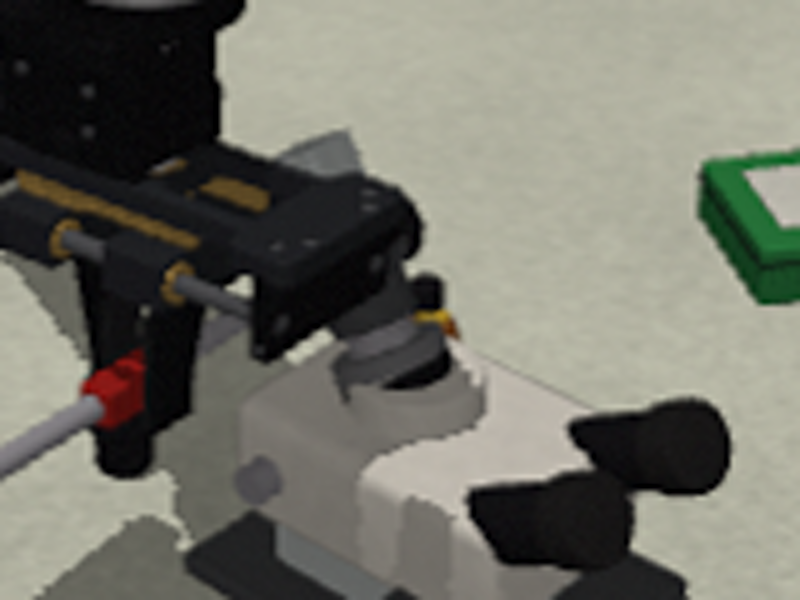

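>>> send_rows(commands=[[-0.09,0.28,-0.03,0,0,0,1],[-0.09,0.28,-0.03,0,0,0,1],[0,0,0,0,0,0,1]])

```text
time: 15.53
ee_pos: [0.5711, -0.1485, 0.1475]
eef_rot: [0.592, 0.805, -0.022, 0.031]
ft_force: [-0.2, -0.0, -1.5]
width: 0.016
```

```bash
python3 pp.py -.10
```

```text
total shift units [-0.192  0.669 -0.05 ] turn units [0.015 0.014 0.034] min rows 0.6691582440331394
rows 1 per row [-0.192, 0.669, -0.05] [0.015, 0.014, 0.034] j [ 0.38  0.3  -0.29  1.68  0.17  1.15  0.34] t 15.5333
xc now -0.1209 lat y,z [-0.0005  0.    ] F along b,y,z [ 0.1 -0.2  1.5] w 0.016 15.5333
```

>>> send_rows(commands=[[-0.07,0.24,-0.02,0,0,0.03,1],[-0.07,0.24,-0.02,0,0,0,1],[-0.07,0.2,-0.02,0,0,0,1],[0,0,0,0,0,0,1]])

```text
time: 15.87
ee_pos: [0.5639, -0.1255, 0.1454]
eef_rot: [0.591, 0.806, -0.022, 0.031]
ft_force: [-0.4, 0.2, -1.0]
width: 0.0159
```

```bash
python3 pp.py -.09
```

```text
total shift units [-0.054  0.22  -0.006] turn units [ 0.014  0.013 -0.003] min rows 0.21993872623074784
rows 1 per row [-0.054, 0.22, -0.006] [0.014, 0.013, -0.003] j [ 0.36  0.28 -0.31  1.71  0.17  1.14  0.3 ] t 15.8667
xc now -0.0968 lat y,z [-0.0004  0.0003] F along b,y,z [ 0.4 -0.3  1. ] w 0.0159 15.8667
```

Tip is near the sleeve; push on in small steps.

>>> send_rows(commands=[[-0.05,0.16,-0.01,0,0,0,1],[-0.05,0.16,-0.01,0,0,0,1],[0,0,0,0,0,0,1]])

```text
time: 16.12
ee_pos: [0.5611, -0.1175, 0.1454]
eef_rot: [0.592, 0.805, -0.023, 0.032]
ft_force: [-1.1, 0.3, -0.7]
width: 0.0159
```

```bash
python3 pp.py -.079;python3 - <<'E'
from h import *
im=r.camera('side');cv2.imwrite(f'pics/sd12.png',im)
crop(im,270,210,370,290,8,'pics/sd12c.png')
E
```

```text
total shift units [-0.07   0.302 -0.031] turn units [0.051 0.034 0.016] min rows 0.3015788488704735
rows 1 per row [-0.07, 0.302, -0.031] [0.051, 0.034, 0.016] j [ 0.35  0.27 -0.31  1.72  0.17  1.14  0.28] t 16.1167
xc now -0.0883 lat y,z [-0.0007 -0.0002] F along b,y,z [ 0.7 -0.9  0.7] w 0.0159 16.1167
```

View pics/sd12c.png

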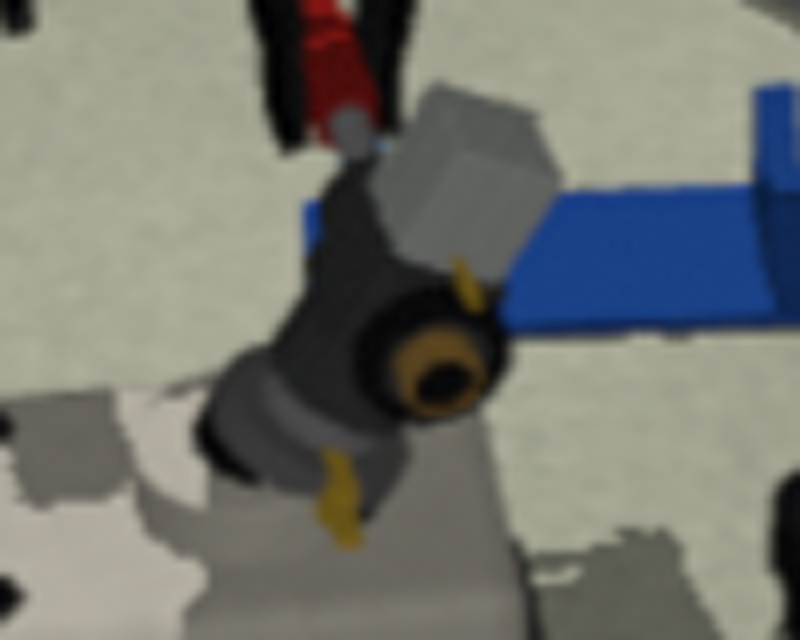

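>>> send_rows(commands=[[-0.04,0.15,-0.02,0.03,0.02,0.01,1],[-0.04,0.15,-0.02,0,0,0,1],[0,0,0,0,0,0,1]])

```text
time: 16.42
ee_pos: [0.5588, -0.1104, 0.1445]
eef_rot: [0.592, 0.805, -0.023, 0.031]
ft_force: [-0.4, -0.6, -1.9]
width: 0.0158
```

```bash
python3 pp.py -.076
```

```text
total shift units [-0.024  0.158 -0.009] turn units [0.036 0.021 0.034] min rows 0.15790978828462376
rows 1 per row [-0.024, 0.158, -0.009] [0.036, 0.021, 0.034] j [ 0.34  0.26 -0.32  1.73  0.17  1.14  0.27] t 16.4167
xc now -0.0807 lat y,z [-0.0007  0.0001] F along b,y,z [-0.3 -0.6  2. ] w 0.0158 16.4167
```

>>> send_rows(commands=[[-0.03,0.1,-0.01,0.03,0.02,0.03,1],[0,0.02,0,0,0,0,1]])

```text
time: 16.58
ee_pos: [0.5581, -0.1076, 0.1444]
eef_rot: [0.592, 0.805, -0.022, 0.03]
ft_force: [0.5, -2.3, -1.7]
width: 0.0156
```

```bash
python3 pp.py -.076
```

```text
total shift units [ 0.001  0.065 -0.004] turn units [0.012 0.006 0.015] min rows 0.06527430344998818
rows 1 per row [0.001, 0.065, -0.004] [0.012, 0.006, 0.015] j [ 0.34  0.26 -0.32  1.73  0.17  1.14  0.27] t 16.5833
xc now -0.0779 lat y,z [-0.0006  0.    ] F along b,y,z [-2.2 -0.2  1.8] w 0.0156 16.5833
```

>>> send_rows(commands=[[-0.03,0.1,-0.01,0,0,0,1],[-0.02,0.05,0,0,0,0,1]])

```text
time: 16.75
ee_pos: [0.5576, -0.1076, 0.1448]
eef_rot: [0.593, 0.804, -0.023, 0.033]
ft_force: [1.9, -5.8, -2.3]
width: 0.0157
```

```bash
python3 pp.py -.074
```

```text
total shift units [-0.002  0.13  -0.024] turn units [0.07  0.039 0.055] min rows 0.13004007100510945
rows 1 per row [-0.002, 0.13, -0.024] [0.07, 0.039, 0.055] j [ 0.34  0.26 -0.32  1.74  0.17  1.14  0.26] t 16.75
xc now -0.0778 lat y,z [-0.0011 -0.0005] F along b,y,z [-6.   0.1  2.7] w 0.0157 16.75
```

>>> send_rows(commands=[[-0.05,0.2,-0.03,0.05,0.03,0.04,1],[-0.06,0.25,-0.02,0,0,0,1]])

```text
time: 16.92
ee_pos: [0.5571, -0.1071, 0.1459]
eef_rot: [0.596, 0.802, -0.026, 0.038]
ft_force: [9.7, -31.0, 1.6]
width: 0.0154
```

```bash
python3 pp.py -.074;python3 - <<'E'
from h import *
im=r.camera('side');cv2.imwrite(f'pics/sd13.png',im)
crop(im,270,210,370,290,8,'pics/sd13c.png')
E
```

```text
total shift units [ 0.013  0.111 -0.06 ] turn units [0.186 0.107 0.129] min rows 0.18601046417552453
rows 1 per row [0.013, 0.111, -0.06] [0.186, 0.107, 0.129] j [ 0.33  0.25 -0.32  1.74  0.18  1.13  0.24] t 16.9167
xc now -0.0772 lat y,z [-0.0014 -0.0016] F along b,y,z [-32.5  -0.    0.8] w 0.0154 16.9167
```

View pics/sd13c.png

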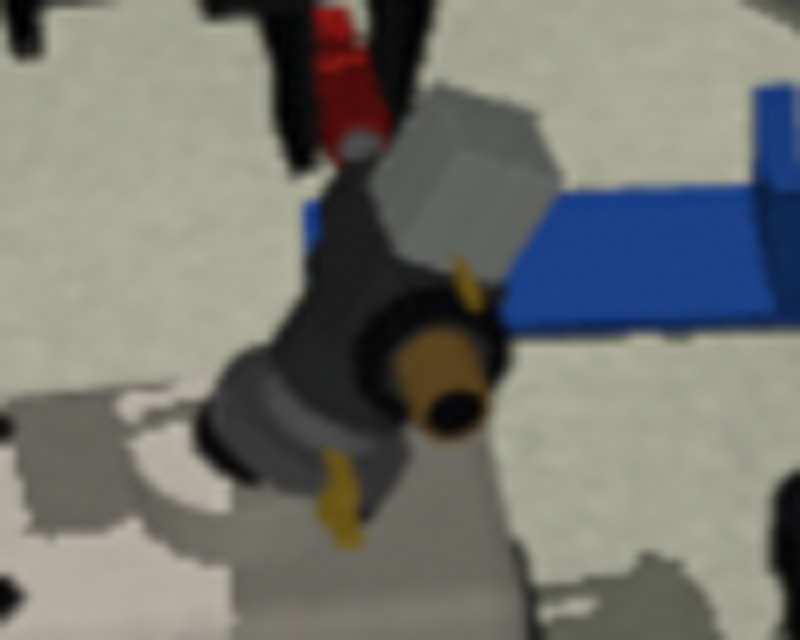

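>>> send_rows(commands=[[0.06,-0.2,0.01,0.1,0.06,0.06,1],[0.09,-0.28,0.02,0,0,0,1],[0.09,-0.28,0.02,0,0,0,1],[0,0,0,0,0,0,1]])

```text
time: 17.3
ee_pos: [0.5648, -0.1325, 0.1482]
eef_rot: [0.595, 0.803, -0.024, 0.034]
ft_force: [-0.1, 0.0, -2.5]
width: 0.0156
```

```bash
python3 pp.py -.15
```

```text
total shift units [ 0.515 -1.452  0.048] turn units [0.098 0.06  0.097] min rows 1.4519331150647454
rows 2 per row [0.258, -0.726, 0.024] [0.049, 0.03, 0.048] j [ 0.36  0.27 -0.3   1.71  0.17  1.15  0.3 ] t 17.3
xc now -0.1038 lat y,z [-0.0017 -0.002 ] F along b,y,z [ 0.2 -0.1  2.5] w 0.0156 17.3
```

>>> send_rows(commands=[[0.12,-0.28,-0.02,0.1,0.06,0.1,1],[0.1,-0.28,0.02,0,0,0,1],[0.1,-0.28,0.02,0,0,0,1],[0.1,-0.28,0.02,0,0,0,1],[0.1,-0.28,0.02,0,0,0,1],[0.1,-0.28,0.02,0,0,0,1],[0,0,0,0,0,0,1]])

```text
time: 17.88
ee_pos: [0.5845, -0.1828, 0.1494]
eef_rot: [0.59, 0.807, -0.021, 0.027]
ft_force: [-0.3, -1.0, -1.2]
width: 0.0155
```

```bash
python3 pp.py -.17;  python3 - <<'E'
from h import *
s=r.read_state();json.dump({k:np.array(v).tolist() for k,v in s.items()},open('st14.json','w'))
im=r.camera('wrist');cv2.imwrite(f'pics/w14.png',im)
E
```

```text
total shift units [ 0.059 -0.409  0.058] turn units [-0.048 -0.032 -0.042] min rows 0.40947379852815474
rows 1 per row [0.059, -0.409, 0.058] [-0.048, -0.032, -0.042] j [ 0.42  0.34 -0.27  1.62  0.17  1.17  0.4 ] t 17.8833
xc now -0.1577 lat y,z [0.002  0.0008] F along b,y,z [-0.8 -0.5  1.2] w 0.0155 17.8833
```

View pics/w14.png

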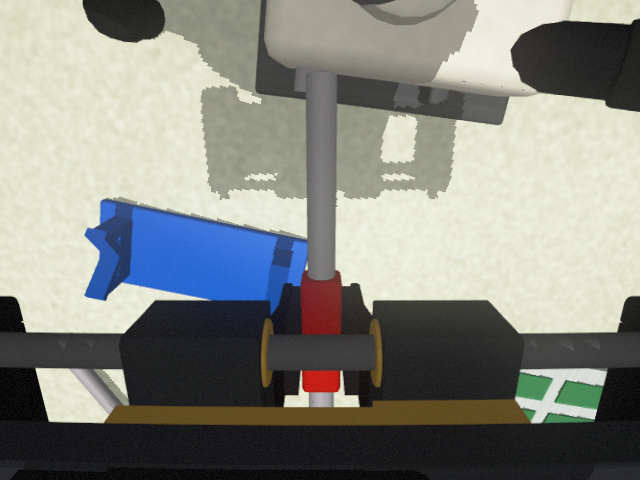

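```bash
cat > pb.py <<'E'
from h import *
import sys
g=st('stgrip.json');z=float(sys.argv[1])
plan(Ro.from_quat(g['eef_rot']).as_matrix(),[g['ee_pos'][0],g['ee_pos'][1],z]);s=r.read_state();print('F',np.round(s['ft_force'],1),'w',round(s['width'],4),np.array(s['ee_pos']).round(4))
E
python3 pb.py .17
```

```text
total shift units [-2.91 -2.31  0.69] turn units [  0.78   -0.552 -20.454] min rows 20.45386265250134
rows 21 per row [-0.139, -0.11, 0.033] [0.037, -0.026, -0.974] j [ 0.42  0.34 -0.27  1.62  0.17  1.17  0.4 ] t 17.9333
F [-0.  -0.1 -0.9] w 0.0157 [ 0.5843 -0.1817  0.1493]
```

>>> send_rows(commands=[[0,-0.5,0.3,0,0,0,1],[0,-0.5,0.3,0,0,0,1],[-0.15,-0.06,0,0.04,-0.03,-0.97,1],[-0.15,-0.06,0,0.04,-0.03,-0.97,1],[-0.15,-0.06,0,0.04,-0.03,-0.97,1],[-0.15,-0.06,0,0.04,-0.03,-0.97,1],[-0.15,-0.06,0,0.04,-0.03,-0.97,1],[-0.15,-0.06,0,0.04,-0.03,-0.97,1],[-0.15,-0.06,0,0.04,-0.03,-0.97,1],[-0.15,-0.06,0,0.04,-0.03,-0.97,1]])

```text
time: 18.77
ee_pos: [0.5476, -0.2211, 0.1677]
eef_rot: [0.831, 0.556, -0.009, 0.017]
ft_force: [0.0, 0.2, -0.3]
width: 0.0156
```

```bash
python3 pb.py .17
```

```text
total shift units [-1.684 -0.997  0.077] turn units [  0.451  -0.246 -12.447] min rows 12.446746747970415
rows 13 per row [-0.13, -0.077, 0.006] [0.035, -0.019, -0.957] j [ 0.42  0.28 -0.16  1.64  0.09  1.21 -0.16] t 18.7667
F [ 0.   0.2 -0.3] w 0.0156 [ 0.5476 -0.2211  0.1677]
```

>>> send_rows(commands=[[-0.13,-0.08,0,0.04,-0.02,-0.96,1],[-0.13,-0.08,0,0.04,-0.02,-0.96,1],[-0.13,-0.08,0,0.04,-0.02,-0.96,1],[-0.13,-0.08,0,0.04,-0.02,-0.96,1],[-0.13,-0.08,0,0.04,-0.02,-0.96,1],[-0.13,-0.08,0,0.04,-0.02,-0.96,1],[-0.13,-0.08,0,0.04,-0.02,-0.96,1],[-0.13,-0.08,0,0.04,-0.02,-0.96,1],[-0.13,-0.08,0,0.04,-0.02,-0.96,1],[-0.13,-0.08,0,0.04,-0.02,-0.96,1]])

```text
time: 19.6
ee_pos: [0.5072, -0.2389, 0.168]
eef_rot: [0.988, 0.152, 0.003, 0.001]
ft_force: [0.1, -0.0, -1.5]
width: 0.0155
```

>>> send_rows(commands=[[-0.13,-0.08,0,0.04,-0.02,-0.96,1],[-0.13,-0.08,0,0.04,-0.02,-0.96,1],[0,0,0,0,0,0,1]])

```text
time: 19.85
ee_pos: [0.4985, -0.2428, 0.1682]
eef_rot: [0.998, 0.063, 0.005, -0.003]
ft_force: [-0.1, 0.0, -1.3]
width: 0.0154
```

```bash
python3 pb.py .07
```

```text
total shift units [-0.05  -0.273 -3.274] turn units [-0.068  0.062 -0.373] min rows 3.2741175568453103
rows 4 per row [-0.013, -0.068, -0.819] [-0.017, 0.016, -0.093] j [ 0.4   0.21 -0.03  1.73 -0.    1.19 -1.07] t 19.85
F [-0.1  0.  -1.3] w 0.0154 [ 0.4985 -0.2428  0.1682]
```

>>> send_rows(commands=[[-0.05,-0.27,0,-0.07,0.06,-0.37,1],[0,0,-0.8,0,0,0,1],[0,0,-0.8,0,0,0,1],[0,0,-0.8,0,0,0,1],[0,0,-0.4,0,0,0,1],[0,0,0,0,0,0,1]])

```text
time: 20.35
ee_pos: [0.4997, -0.2479, 0.0835]
eef_rot: [0.998, 0.057, 0.005, 0.001]
ft_force: [-0.2, 0.7, -2.0]
width: 0.0153
```

```bash
python3 pb.py .05
```

```text
total shift units [-0.09  -0.102 -1.116] turn units [ 0.018  0.063 -0.228] min rows 1.1161909122418097
rows 2 per row [-0.045, -0.051, -0.558] [0.009, 0.032, -0.114] j [ 0.4   0.3  -0.02  1.81  0.01  1.02 -1.08] t 20.35
F [-0.2  0.7 -2. ] w 0.0153 [ 0.4997 -0.2479  0.0835]
```

>>> send_rows(commands=[[-0.09,-0.1,0,0.02,0.06,-0.23,1],[0,0,-0.6,0,0,0,1],[0,0,-0.5,0,0,0,1],[0,0,0,0,0,0,1]])

```text
time: 20.68
ee_pos: [0.4991, -0.2508, 0.0531]
eef_rot: [0.999, 0.049, 0.004, 0.001]
ft_force: [0.5, 0.1, -1.3]
width: 0.0155
```

```bash
python3 pb.py .0205
```

```text
total shift units [-0.068 -0.006 -1.086] turn units [ 0.007  0.035 -0.043] min rows 1.0857535077740006
rows 2 per row [-0.034, -0.003, -0.543] [0.004, 0.017, -0.021] j [ 0.4   0.34 -0.02  1.83  0.01  0.97 -1.09] t 20.6833
F [ 0.5  0.1 -1.3] w 0.0155 [ 0.4991 -0.2508  0.0531]
```

>>> send_rows(commands=[[-0.06,0,-0.3,0,0.03,-0.04,1],[0,0,-0.35,0,0,0,1],[0,0,-0.3,0,0,0,1],[0,0,0,0,0,0,1]])

```text
time: 21.02
ee_pos: [0.4993, -0.2517, 0.0263]
eef_rot: [0.999, 0.047, 0.004, 0.002]
ft_force: [-0.2, 0.3, -1.2]
width: 0.0157
```

```bash
python3 pb.py .0205
```

```text
total shift units [-0.075  0.025 -0.192] turn units [ 0.029  0.053 -0.006] min rows 0.19174131277895218
rows 1 per row [-0.075, 0.025, -0.192] [0.029, 0.053, -0.006] j [ 0.4   0.38 -0.02  1.85  0.01  0.91 -1.1 ] t 21.0167
F [-0.2  0.3 -1.2] w 0.0157 [ 0.4993 -0.2517  0.0263]
```

>>> send_rows(commands=[[-0.08,0.02,-0.19,0.03,0.05,0,1],[0,0,-0.03,0,0,0,1],[0,0,0,0,0,0,1]])

```text
time: 21.27
ee_pos: [0.4972, -0.2509, 0.0202]
eef_rot: [0.999, 0.047, 0.002, 0.0]
ft_force: [-0.1, -0.9, -0.7]
width: 0.0152
```

```bash
python3 pb.py .0203
```

```text
total shift units [-0.006 -0.003  0.002] turn units [-0.008  0.004 -0.011] min rows 0.010935600629685988
rows 1 per row [-0.006, -0.003, 0.002] [-0.008, 0.004, -0.011] j [ 0.4   0.38 -0.02  1.85  0.01  0.9  -1.1 ] t 21.2667
F [-0.1 -0.9 -0.7] w 0.0152 [ 0.4972 -0.2509  0.0202]
```

Back at the gripped pose; open gently and rise.

>>> send_rows(commands=[[0,0,0,0,0,0,0.65],[0,0,0,0,0,0,0.4],[0,0,0,0,0,0,0.2],[0,0,0,0,0,0,0],[0,0,0,0,0,0,-0.2],[0,0,0,0,0,0,-0.3],[0,0,0,0,0,0,-0.3]])

```text
time: 21.85
ee_pos: [0.4979, -0.2514, 0.021]
eef_rot: [0.999, 0.047, 0.003, 0.0]
ft_force: [-1.2, 0.7, -0.6]
width: 0.0478
```

>>> send_rows(commands=[[0,0,0.3,0,0,0,-0.3],[0,0,0.6,0,0,0,-0.3],[0,0,0.9,0,0,0,-0.3],[0,0,0.9,0,0,0,-0.3],[0,0,0.9,0,0,0,-0.3],[0,0,0.9,0,0,0,-0.3],[0,0,0.9,0,0,0,-0.3],[0,0,0.9,0,0,0,-0.3],[0,0,0,0,0,0,-0.3]])

```text
time: 22.6
ee_pos: [0.4945, -0.25, 0.2228]
eef_rot: [0.999, 0.047, 0.002, -0.0]
ft_force: [0.4, -0.6, 0.4]
width: 0.0566
```

Run:
```python
from h import *
for n in('wrist','scene','side'): cv2.imwrite(f'pics/{n}20.png',r.camera(n))
crop(cv2.imread('pics/side20.png'),240,200,400,345,4.4,'pics/side20c.png')
crop(cv2.imread('pics/scene20.png'),200,170,440,350,3.3,'pics/scene20c.png')
```

```text
(no output)
```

View pics/wrist20.png

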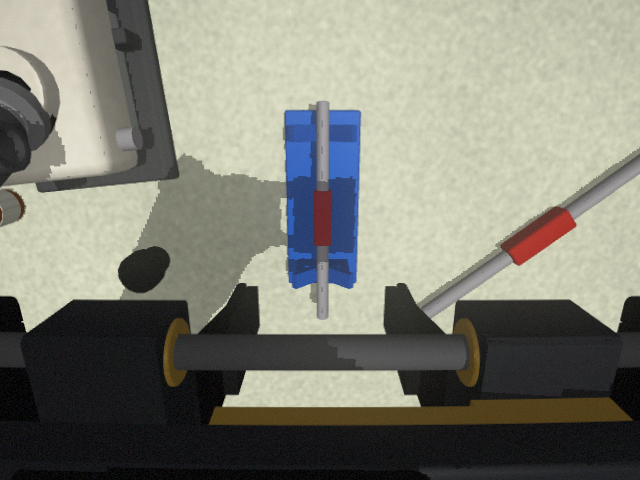

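View pics/side20c.png

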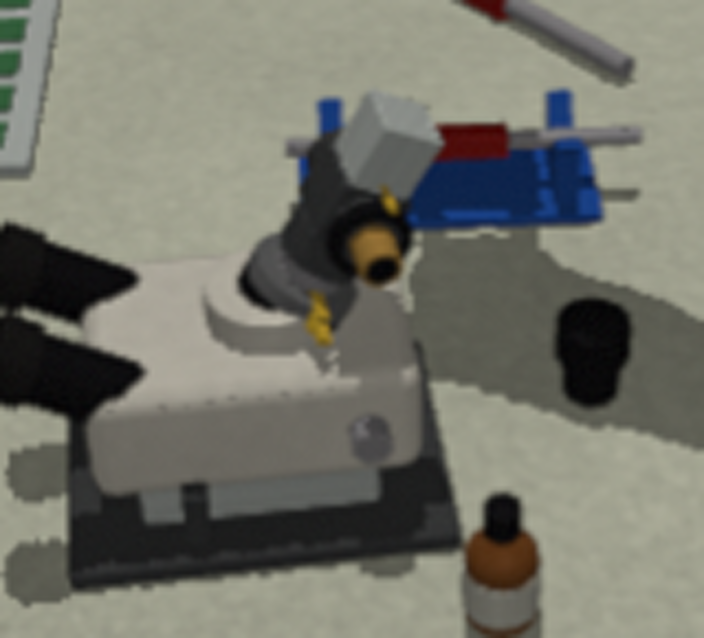

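View pics/scene20c.png

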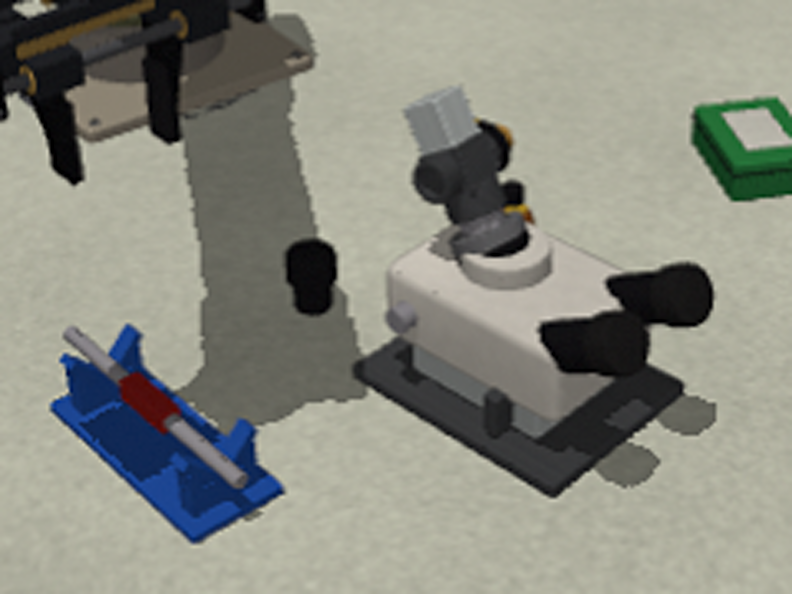

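Run:
```python
from h import *
for f in('sd9','side20','sd1'):
  im=cv2.imread(f'pics/{f}.png');h=cv2.cvtColor(im,cv2.COLOR_BGR2HSV)
  m=cv2.inRange(h,(20,150,60),(32,255,255));m[:,:290]=0;m[:,360:]=0;m[:230]=0;m[300:]=0
  n,l,s,c=cv2.connectedComponentsWithStats(m);print(f,[(s[i,4],c[i].round(1).tolist()) for i in range(1,n) if s[i,4]>3])
a=cv2.imread('pics/sd9.png')[215:245,300:345].astype(int);b=cv2.imread('pics/side20.png')[215:245,300:345].astype(int)
print('block grey centroid',[np.argwhere((x.min(2)>105)).mean(0).round(2).tolist() for x in(a,b)])
C=cam('side');S=AD(TH,[[.049,0,0],[.031,0,0]]);print(proj(C,S))
```

```text
sd9 [(np.int32(14), [328.3, 245.6]), (np.int32(42), [312.2, 272.2])]
side20 [(np.int32(14), [328.3, 245.6]), (np.int32(42), [312.2, 272.2])]
sd1 [(np.int32(39), [312.2, 272.3])]
block grey centroid [[10.19, 20.36], [9.9, 19.63]]
[[326.05435355 261.51937594]
 [323.71225933 255.25870343]]
```

```bash
python3 -c "
from bench import r
print(r.close_job())"
```

```text
the job is handed in; nothing more can be done
None
```

The job is done and handed in at about 23 s of the 72 s allowed; the hand-in gave no verdict.

- **Adapter:** I screwed it clockwise from about -1.90 to -0.15 rad by its grip block and let go. In the wrist view just after the jaws opened, the outlet's line and the yellow mark agreed to within about 1 px, or under 1°. The side view showed the line and mark at the same pixels before and after the push, so neither the adapter nor the ring moved.
- **Sleeve:** I pushed it with the smaller drift until it stopped. The peak reading was about 32 N along the drift, and the tip's travel matched the 18 mm to within about 2 mm. The side picture shows the sleeve standing well out of the outlet.
- **Drift:** I drew it out with no slip in the grip and laid it back at the pose it was picked from. The pictures show it in both saddles.
- **Slide box, eyepiece and oil bottle:** They look where they were in the last pictures. I judged this by eye, not by measurement. The arm was clear of everything at the end.

One check disagreed: an early estimate put the mark's direction at -0.19 rad against -0.12 rad from its position. I settled it with the aligned wrist view instead.

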